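# Unlock the project box and put its key away

## Task

Unlock the plywood project box: lift the key with the rectangular head from the key block, push it fully home in the lock on its ledge, turn it clockwise (seen from above) right up to its stop so that the sprung lid pops ajar, then turn it fully back home, draw it out, and stand it back fully down in the free slot of the key block. Feel your way and never force the key in the lock. Leave the round-headed key and the other things on the bench where they are.

Things in the scene. Friction and masses are not known exactly. Their poses are not given: they have to be found in the camera images.
- box_key_bow (a point): Centre of the flat black rectangular head (30 wide x 10 thick x 32 mm tall) of the box's double-bit key, which stands upright, blade down, in a slot of the key block. x along the width of head and blade (one plane), y through the thickness, z up along the key; a half turn about z changes nothing. About 60 g. A round collar, 16 mm across, has its underside 32 mm below this point
- box_key_tip (a point): Lower edge of that key's bit, on its axis: 52 mm below the head's centre, 20 mm below the collar's underside. Under the collar: 7 mm of 4 mm shank, then the bit, a flat blade 18 mm wide (x), 4 mm thick (y), with a wedge-shaped lower edge. The collar rests on the block, or on the lock plate when the key is fully home
- round_key_bow (a point): Centre of the head of another key in the block's other slot: the same shape but with a round head, 33 mm across. The wrong key, to be left alone
- project_box: Plywood box fixed to the bench, 240 mm (x) x 220 mm (y), 101 mm high; origin at the centre of its underside. Its front (-x) part is a fixed ledge, 82 mm deep, with a steel lock plate; behind it is the lid, hinged along the far (+x) edge
- lock_mouth (a point): Centre of the keyhole slot in the top of the steel plate (62 x 52 mm), 104 mm above the bench, 85 mm in front (-x) of the box's centre; axes as the box's. Slot 19.5 mm long (x), 5.5 mm wide (y), through the 5 mm plate; the plug below has a slot of 20 x 5.6 mm. The key goes straight down, blade along x, till its collar lies on the plate; 2 mm higher the bit cannot turn yet. Over 25 N of push or pull damages it
- lock_plug (a joint): Turn of the lock's plug: 0 = home (a firm stop), growing clockwise seen from above to a firm stop somewhere between 1.0 and 1.35 rad (set differently each time, to be felt). It turns with about 0.03 to 0.06 N m and stays where it is left. The bit has 0.09 rad of play in it either way, so the key turns further than the plug. Off home the key cannot be drawn. Over 0.45 N m on a stop damages it
- lid (a joint): Lid angle: 0 = shut and latched, 0.2 rad = ajar (front edge 31 mm up). Its spring pushes it ajar when the latch lets go, at a plug turn of about 0.9 rad. The lid's front edge is 47 mm behind the keyhole
- key_block: Dark wooden block fixed to the bench, 150 mm (x) x 56 mm (y) x 34 mm high, origin at the centre of its underside, with two slots and, along its +y edge, a row of nine steel bits standing 6 mm proud
- slot_near (a point): Mouth of one slot, in the top of the block (34 mm above the bench); axes as the block's. Both slots are 23 mm long (x), 7.5 mm wide (y) and go right through; a key stands in one with its blade along x, collar on the block (head's centre 32 mm above the top)
- slot_far (a point): Mouth of the other slot, 68 mm from slot_near along the block's +x. Which key stands in which slot varies
- solder_spool: Bystander, to be left alone: reel of solder, 52 mm across, 43 mm tall; origin at its underside
- battery: Bystander, to be left alone: 9-volt block battery lying flat, 46 x 26 x 17 mm; origin at its underside
- flux_bottle: Bystander, to be left alone: small amber bottle, 34 mm across, 85 mm tall; origin at its underside
- screwdriver: Bystander, to be left alone: screwdriver lying flat; origin at its underside
- multimeter: Bystander, to be left alone: hand multimeter lying flat, 150 x 75 x 38 mm; origin at its underside
- screw_dish: Bystander, to be left alone: steel dish, 76 mm across, 25 mm tall; origin at its underside
- side_cutters: Bystander, to be left alone: side cutters lying flat, about 125 mm long; origin at its underside
Mind the look-alikes: they are no part of the job. Leave any red look-alike of the part that bears box_key_bow alone.

How it is judged:
By the outcome, as a careful person would: the job done as asked, in the order asked, and still so for the second after the job is handed in, with the robot touching nothing.
It also fails if it takes over 72 s, if anything falls off the work surface, if the arm or the gripper's body presses on something with over 40 N, if the wrist force passes 120 N, or if a joint passes its speed limit or range.

## Robot

A 7-joint arm with a two-finger parallel gripper is mounted at the origin on the work surface. World frame = base frame: x ahead of the robot, y to its left, z up, the work surface at z = 0. Lengths are in m, angles in rad, forces in N, time in s.
With the tool pointing down it reaches from about 0.425 to 0.825 m from the base axis. Payload 3.6 kg.
Tool frame: the origin (TCP) lies at the centre of the arm's flange, where the gripper is bolted on; the fingertips stand 186 mm ahead of it and the grasp point (between the pads) lies r.grip_point_offset ahead of it (r.grip_point_offset is the distance from the TCP to the grasp point, in m); z points along the fingers, y is the line along which they close (so a half turn about z gives the same grasp; the last joint's range is limited). The gripper opens to 93 mm and grips with 3 to 60 N. Pads are 15 mm wide; open, the fingers measure 128 mm over their backs; the gripper's body (75 mm by 188 mm) begins 65 mm behind the grasp point.
Start: joints at [1.218, 0.615, -0.013, 1.423, 0.008, 1.103, -0.04], TCP at [0.209, -0.616, 0.405] pointing down, gripper open.
Joint ranges: [-3.12, 3.12], [-0.3, 2.06], [-1.34, 1.32], [0.26, 2.42], [-1.36, 4.5], [0.01, 1.98], [-2.84, 2.84]. Speed limits (rad/s): [2.79, 2.79, 3.14, 3.14, 3.14, 3.14, 3.14].

## Interface

Orientations are given as a unit quaternion [x, y, z, w].
In Python, from rig import r gives the robot as it stands.
- The arm moves only by the tool step_arm, never from a script. Its argument "rows" is a list of rows, each a list of 6 numbers: the shift along the tool's x, y, z as a fraction of full scale, then the turn, a rotation vector about the tool's x, y, z as a fraction of full scale. In form: [[tx, ty, tz, wx, wy, wz], ...]. A call has 1 to 5 rows; each row shifts and turns the commanded pose from where the row before left it, along the tool's axes as they then stand; what a row does not reach is not made up. Full scale, the value 1, is 500 mm for a shift and 180 degrees for a turn. A row lasts 1/12 s, in which the tool goes at most 41.7 mm and 7.16 degrees, less where a joint would pass 70% of its speed; a pose out of reach is approached as far as the arm can. A call with a number of a shift or a turn outside -1 to 1 is refused whole. A call with a gripper value outside its range is refused whole. "claw" is the opening, from -1 (shut) to 1 (fully open), so that 0 is half open, set as the call begins (left out, the last holds). The fingers move at their own pace and stop on an object; the grip force is fixed at half the most. Time passes only in rows, so rows that do not move let the fingers close. It gives the time, the measured TCP pose, the force, the opening and the grip force at its end, in the units of the state.
- r.get_obs(): the state, without advancing time (a new reading comes with each control period).
- r.capture(name): name is "scene" or "top" or "wrist"; returns a dict with "color" (400x640x3 uint8, red, green, blue), "z_map" (400x640 float32, m along the optical axis (not along the pixel's ray), 0 where there is no reading), "fx", "fy", "cx", "cy" (pixels), "R" (3x3) and "t" (3): a world point X has camera coordinates R X + t; the wrist camera has in their place "T_tool_cam" (4x4, takes a point from camera to tool coordinates, whose origin is the TCP and whose axes are the flange's). Camera axes: x right, y down, z forward; pixel columns grow to the right and rows downward; lengths in m; the calibration is good to about 2 mm. A picture is of the moment at which its call begins: read the wrist's pose just before it.
- r.sign_off(): hands the job in; it is judged then, once.
The state is a dict: "t": time; "joint_positions": joint angles; "dq": joint speeds; "tau": joint torques, N m; "eef_pos": TCP position; "eef_rot": TCP orientation; "force": force on the tool from outside, world axes, zero at the start; "wrist_torque": the same for the moment, N m; "finger_gap": finger opening in m; "gripper_force": force on a finger pad.
Only numpy, scipy, OpenCV 4.12 (cv2) and the standard library are available. Lean on these libraries where they do the work, as an engineer would, in place of code of your own. Each camera call takes 0.05 s, during which the arm holds its last target. There are 200 camera calls.

## Working session

There is one attempt and no reset: what is moved stays moved. The work goes in short steps, Python scripts to look and compute and a tool call to move; the robot and the scene stay as the last step left them, time stands still between calls to the robot, and variables do not carry over. Pictures are saved under pics/ and viewed, at most 10 in all, crops included, and the job is handed in when it is done.

Besides the shell and the picture viewer there is one more tool, called after ">>>" as name(argument=value, ...) on one line, values as JSON. step_arm: Moves the arm, as the interface text tells. Its arguments: {"type":"object","properties":{"rows":{"type":"array","items":{"type":"array","items":{"type":"number"}}},"claw":{"type":"number"}},"required":["rows"]}

```bash
mkdir -p pics; ls
python3 - <<'E'
from rig import r
import cv2,numpy as np
o=r.get_obs();print({k:np.round(v,3) for k,v in o.items()},r.grip_point_offset)
for n in ["scene","top"]:
    c=r.capture(n);np.savez(f"pics/{n}.npz",**c)
    cv2.imwrite(f"pics/{n}.png",c["color"][:,:,::-1])
    print(n,c["fx"],c["cx"],c["cy"],np.round(c["R"],3).tolist(),np.round(c["t"],3))
E
```

```text
pics
{'t': np.float64(0.0), 'joint_positions': array([ 1.217,  0.616, -0.013,  1.425,  0.008,  1.103, -0.04 ]), 'dq': array([-0.001, -0.   , -0.   , -0.001,  0.   ,  0.001, -0.002]), 'tau': array([ 0.0000e+00, -4.5894e+01,  2.0900e-01, -1.6574e+01, -6.1000e-02,
        2.1000e-02,  0.0000e+00]), 'eef_pos': array([ 0.209, -0.615,  0.404]), 'eef_rot': array([ 0.987,  0.163, -0.   , -0.001]), 'force': array([-0.248, -0.894,  0.313]), 'wrist_torque': array([-0.026,  0.001, -0.028]), 'gripper_force': np.float64(0.0), 'finger_gap': np.float64(0.093)} 0.1673
scene 443.67529518209074 325.1071080921618 202.49685101303382 [[0.615, 0.788, -0.008], [0.478, -0.381, -0.792], [-0.627, 0.483, -0.611]] [-0.357 -0.192  1.532]
top 361.1120203868735 319.290400239772 198.75250714096572 [[0.006, -1.0, -0.02], [-0.989, -0.003, -0.148], [0.148, 0.02, -0.989]] [0.034 0.542 1.173]
```

View pics/scene.png

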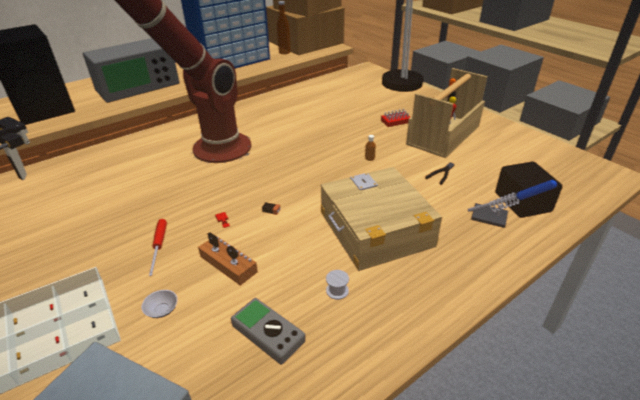

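View pics/top.png

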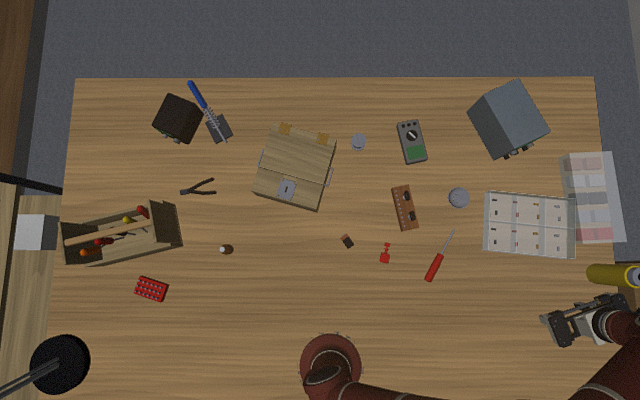

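Scene: the key block is at (228,258) with black heads at about (213,240) and (233,254). A red look-alike lies at (222,217). The lock plate is at scene (363,181), top (286,189). Key candidates are the two black heads (one round, one rectangular) and the red key. I'll check with one close crop.

```bash
cat > h.py <<'E'
import numpy as np,cv2
def load(n): return dict(np.load(f"pics/{n}.npz"))
def cloud(c):
    z=c["z_map"];v,u=np.mgrid[:400,:640]
    P=np.stack([(u-c["cx"])/c["fx"]*z,(v-c["cy"])/c["fy"]*z,z],-1)
    return (P-c["t"])@c["R"]
E
python3 - <<'E'
from h import *
s=load("scene");t=load("top")
a=cv2.resize(s["color"][225:285,190:265,::-1],(500,400),interpolation=cv2.INTER_CUBIC)
b=cv2.resize(t["color"][175:240,380:430,::-1],(300,400),interpolation=cv2.INTER_CUBIC)
cv2.imwrite("pics/crop.png",np.hstack([a,b]))
W=cloud(t)
def box(u0,u1,v0,v1,z0,z1):
    P=W[v0:v1,u0:u1].reshape(-1,3);return P[(P[:,2]>z0)&(P[:,2]<z1)]
for nm,a in {"block":(385,425,175,240,.028,.04),"heads":(385,425,175,240,.05,.12)}.items():
    P=box(*a);print(nm,len(P),P.mean(0),cv2.minAreaRect(P[:,:2].astype(np.float32)*1000))
    if nm=="heads": 
        print(np.round(P[np.argsort(P[:,0])],3).tolist())
P=box(245,345,120,215,.09,.112);print("box",len(P),cv2.minAreaRect(P[:,:2].astype(np.float32)*1000))
C=t["color"].astype(int);m=(C.max(-1)-C.min(-1)<25);m2=np.zeros_like(m);m2[177:203,272:300]=1
m&=m2;print("plate",m.sum(),np.median(W[m],0),cv2.minAreaRect(W[m][:,:2].astype(np.float32)*1000))
E
```

```text
block 642 [ 0.51542137 -0.25021297  0.03416114] ((517.1021728515625, -252.242919921875), (150.2242431640625, 56.80331039428711), 11.985005378723145)
heads 90 [ 0.51613559 -0.25650902  0.07546698] ((517.7048950195312, -258.12298583984375), (96.3235855102539, 11.11345100402832), 13.009896278381348)
[[0.47, -0.267, 0.059], [0.471, -0.264, 0.056], [0.471, -0.271, 0.082], [0.472, -0.268, 0.08], [0.472, -0.266, 0.078], [0.472, -0.264, 0.073], [0.474, -0.264, 0.058], [0.475, -0.271, 0.083], [0.475, -0.268, 0.082], [0.475, -0.265, 0.081], [0.475, -0.263, 0.077], [0.477, -0.263, 0.062], [0.477, -0.267, 0.086], [0.478, -0.264, 0.084], [0.478, -0.271, 0.083], [0.478, -0.262, 0.08], [0.479, -0.262, 0.066], [0.481, -0.262, 0.053], [0.481, -0.265, 0.083], [0.481, -0.268, 0.082], [0.481, -0.262, 0.08], [0.482, -0.261, 0.073], [0.484, -0.261, 0.057], [0.484, -0.265, 0.082], [0.484, -0.262, 0.082], [0.484, -0.268, 0.082], [0.485, -0.261, 0.073], [0.486, -0.26, 0.063], [0.487, -0.264, 0.086], [0.487, -0.262, 0.083], [0.488, -0.269, 0.081], [0.488, -0.26, 0.077], [0.49, -0.26, 0.063], [0.491, -0.262, 0
[... 891 characters left out ...]
-0.251, 0.084], [0.552, -0.248, 0.082], [0.553, -0.246, 0.078], [0.555, -0.245, 0.067], [0.555, -0.247, 0.085], [0.556, -0.251, 0.083], [0.556, -0.255, 0.08], [0.556, -0.246, 0.079], [0.558, -0.244, 0.071], [0.559, -0.251, 0.083], [0.559, -0.248, 0.08], [0.56, -0.246, 0.078], [0.56, -0.244, 0.057], [0.56, -0.243, 0.077], [0.562, -0.242, 0.065], [0.563, -0.249, 0.079], [0.563, -0.252, 0.079], [0.563, -0.246, 0.076], [0.564, -0.244, 0.074]]
box 4908 ((649.7742919921875, 118.72496032714844), (221.00393676757812, 247.34230041503906), 74.28881072998047)
plate 317 [0.56376146 0.14293923 0.10384746] ((489.52264404296875, 77.00959777832031), (271.2572021484375, 90.02630615234375), 45.31645202636719)
```

View pics/crop.png

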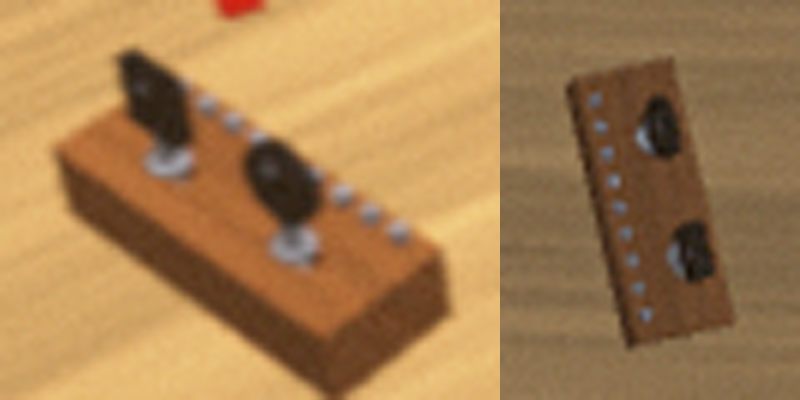

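The rectangular head is at the near slot, about (0.484,-0.264), with block yaw about 12.6°. The round one is at the far slot. The lock is near (0.563,0.142), with box yaw about -15.7°.

>>> step_arm(rows=[[0.062, -0.041, 0, 0, 0, 0], [0.062, -0.041, 0, 0, 0, 0], [0.062, -0.041, 0, 0, 0, 0], [0.062, -0.041, 0, 0, 0, 0]])

```text
t: 0.43
eef_pos: [0.3004, -0.4967, 0.4041]
eef_rot: [0.987, 0.162, -0.0, -0.001]
force: [0.5, -1.0, 0.5]
finger_gap: 0.0931
gripper_force: 0.0
```

>>> step_arm(rows=[[0.062, -0.041, 0, 0, 0, 0], [0.062, -0.041, 0, 0, 0, 0], [0.062, -0.041, 0, 0, 0, 0], [0.062, -0.041, 0, 0, 0, 0]])

```text
t: 0.77
eef_pos: [0.3916, -0.379, 0.4044]
eef_rot: [0.987, 0.163, -0.0, -0.0]
force: [1.3, 0.6, 0.4]
finger_gap: 0.0926
gripper_force: 0.0
```

>>> step_arm(rows=[[0.062, -0.041, 0, 0, 0, 0], [0.062, -0.041, 0, 0, 0, 0], [0.062, -0.041, 0, 0, 0, 0], [0.062, -0.041, 0, 0, 0, 0], [0, 0, 0, 0, 0, -0.0386]])

```text
t: 1.18
eef_pos: [0.4875, -0.2538, 0.4045]
eef_rot: [0.973, 0.23, 0.003, -0.003]
force: [0.0, 1.5, -0.2]
finger_gap: 0.0927
gripper_force: 0.0
```

```bash
cat >> h.py <<'E'
from scipy.spatial.transform import Rotation as Ro
def st():
    from rig import r
    o=r.get_obs();R=Ro.from_quat(o["eef_rot"]).as_matrix()
    print("t%.2f pos"%o["t"],np.round(o["eef_pos"]*1000,1),"xyaw %.2f"%np.degrees(np.arctan2(R[1,0],R[0,0])),"zaxis",np.round(R[:,2],4),"q",np.round(o["joint_positions"],2),"F",np.round(o["force"],1),"M",np.round(o["wrist_torque"],3),"gap %.4f"%o["finger_gap"])
    return o,R
def go(R,p,target,yaw):  # required tool move in units: shift, turn
    d=R.T@(np.array(target)-p)/0.5
    c=np.cos(np.radians(yaw));s=np.sin(np.radians(yaw))
    G=np.array([[c,s,0],[s,-c,0],[0,0,-1.]])
    w=Ro.from_matrix(R.T@G).as_rotvec()/np.pi
    print("shift",np.round(d,4),"turn",np.round(w,4))
E
python3 -c "
from h import *
o,R=st();go(R,o['eef_pos'],[.484,-.264,.404],192.6)
from rig import r
c=r.capture('wrist');print(c['T_tool_cam'].round(3),c['fx'],c['cx'],c['cy'])"
```

```text
t1.18 pos [ 487.5 -253.8  404.5] xyaw 26.64 zaxis [ 0.0038  0.0066 -1.    ] q [ 0.51  0.46 -0.1   1.72  0.05  0.97 -0.71] F [ 0.   1.5 -0.2] M [ 0.088 -0.042  0.038] gap 0.0927
shift [-0.0154  0.015   0.0009] turn [ 0.0027 -0.0023 -0.922 ]
[[-0.    -0.955 -0.297  0.084]
 [ 1.    -0.    -0.    -0.   ]
 [ 0.    -0.297  0.955  0.02 ]
 [ 0.     0.     0.     1.   ]] 357.44789858336264 322.2292316840559 198.77161088622694
```

>>> step_arm(rows=[[-0.0154, 0.015, 0, 0, 0, -0.0384], [0, 0, 0, 0, 0, -0.0384], [0, 0, 0, 0, 0, -0.0384], [0, 0, 0, 0, 0, -0.0384], [0, 0, 0, 0, 0, -0.0384]])

```text
t: 1.65
eef_pos: [0.4775, -0.2742, 0.4043]
eef_rot: [0.864, 0.503, -0.001, -0.0]
force: [0.3, -0.8, -0.4]
finger_gap: 0.0929
gripper_force: 0.0
```

>>> step_arm(rows=[[0, 0, 0, 0, 0, -0.0384], [0, 0, 0, 0, 0, -0.0384], [0, 0, 0, 0, 0, -0.0384], [0, 0, 0, 0, 0, -0.0384], [0, 0, 0, 0, 0, -0.0384]])

```text
t: 2.07
eef_pos: [0.4775, -0.2742, 0.4043]
eef_rot: [0.676, 0.737, -0.0, -0.001]
force: [0.1, -0.6, -0.7]
finger_gap: 0.0925
gripper_force: 0.0
```

>>> step_arm(rows=[[0, 0, 0, 0, 0, -0.0384], [0, 0, 0, 0, 0, -0.0384], [0, 0, 0, 0, 0, -0.0384], [0, 0, 0, 0, 0, -0.0384], [0, 0, 0, 0, 0, -0.0384]])

```text
t: 2.48
eef_pos: [0.4775, -0.2743, 0.4042]
eef_rot: [0.427, 0.904, -0.0, -0.001]
force: [0.4, 0.7, 0.6]
finger_gap: 0.0932
gripper_force: 0.0
```

>>> step_arm(rows=[[0, 0, 0, 0, 0, -0.0384], [0, 0, 0, 0, 0, -0.0384], [0, 0, 0, 0, 0, -0.0384], [0, 0, 0, 0, 0, -0.0384], [0, 0, 0, 0, 0, -0.0384]])

```text
t: 2.9
eef_pos: [0.4775, -0.2743, 0.4042]
eef_rot: [0.139, 0.99, -0.0, -0.001]
force: [-0.2, 0.5, -0.9]
finger_gap: 0.0932
gripper_force: 0.0
```

>>> step_arm(rows=[[0, 0, 0, 0, 0, -0.0384], [0, 0, 0, 0, 0, -0.0384], [0, 0, 0, 0, 0, -0.0384], [0, 0, 0, 0, 0, -0.0384], [0, 0, 0, 0, 0, 0]])

```text
t: 3.32
eef_pos: [0.4775, -0.2745, 0.4039]
eef_rot: [-0.1, 0.995, 0.0, -0.001]
force: [0.0, 0.4, 1.1]
finger_gap: 0.0927
gripper_force: 0.0
```

```bash
cat >> h.py <<'E'
def wristcap(name):
    from rig import r
    o,R=st();c=r.capture("wrist")
    cv2.imwrite(f"pics/{name}.png",c["color"][:,:,::-1])
    T=np.eye(4);T[:3,:3]=R;T[:3,3]=o["eef_pos"];T=T@c["T_tool_cam"]
    c["R"]=T[:3,:3].T;c["t"]=-T[:3,:3].T@T[:3,3]
    np.savez(f"pics/{name}.npz",**c)
    return o,R,c
def rect(P): 
    return np.round(cv2.minAreaRect((P[:,:2]*1000).astype(np.float32))[0],1),np.round(cv2.minAreaRect((P[:,:2]*1000).astype(np.float32))[1:][0],1),cv2.minAreaRect((P[:,:2]*1000).astype(np.float32))[2]
E
python3 -c "
from h import *
o,R,c=wristcap('w1');go(R,o['eef_pos'],[.484,-.264,.404],192.6)
W=cloud(c);m=(W[...,2]>.072)&(W[...,2]<.095)&(abs(W[...,0]-.484)<.03)&(abs(W[...,1]+.264)<.03)
print(m.sum(),W[m].mean(0),rect(W[m]),np.percentile(W[m][:,2],[10,50,90]))
m=(W[...,2]>.03)&(W[...,2]<.037)&(abs(W[...,0]-.515)<.12)&(abs(W[...,1]+.25)<.08)
print(m.sum(),rect(W[m]))
"
```

```text
t3.32 pos [ 477.5 -274.5  403.9] xyaw -168.52 zaxis [-1.7e-03  6.0e-04 -1.0e+00] q [ 1.02  0.59 -0.86  1.7   0.5   1.09  1.77] F [0.  0.4 1.1] M [ 0.073 -0.201  0.004] gap 0.0927
shift [-0.0169  0.0181 -0.0002] turn [ 0.0003 -0.0005 -0.0062]
370 [ 0.48228094 -0.26484299  0.08086836] (array([ 483.2, -264.2]), array([29.1,  9.9]), 11.636990547180176) [0.0792503  0.08128837 0.08234614]
6232 (array([ 515.9, -250.8]), array([151.1,  56.1]), 12.011570930480957)
```

View pics/w1.png

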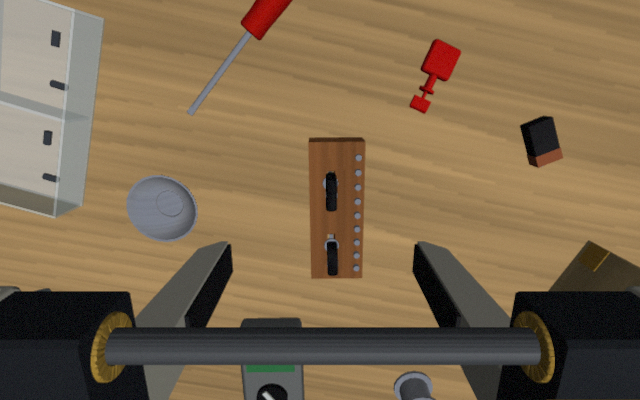

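The wrist view shows the block upright at (337,207). The rectangular-headed key is at (331,190) and the round one at (332,255). The target head measures (483.2,-264.2) mm, yaw about 12°.

>>> step_arm(rows=[[-0.0153, 0.0179, 0, 0, 0, -0.003], [0, 0, 0.06, 0, 0, 0], [0, 0, 0.06, 0, 0, 0], [0, 0, 0.06, 0, 0, 0], [0, 0, 0.06, 0, 0, 0]])

```text
t: 3.78
eef_pos: [0.4843, -0.2622, 0.2838]
eef_rot: [-0.104, 0.995, -0.0, 0.0]
force: [-0.8, 0.5, 0.7]
finger_gap: 0.0928
gripper_force: 0.0
```

>>> step_arm(rows=[[0, 0, 0.04, 0, 0, 0], [0, 0, 0.03, 0, 0, 0], [0, 0, 0.02, 0, 0, 0], [0, 0, 0, 0, 0, 0], [0, 0, 0, 0, 0, 0]])

```text
t: 4.2
eef_pos: [0.4844, -0.2625, 0.24]
eef_rot: [-0.105, 0.994, 0.0, 0.0]
force: [0.5, -0.5, -0.1]
finger_gap: 0.0932
gripper_force: 0.0
```

```bash
python3 -c "
from h import *
o,R=st();go(R,o['eef_pos'],[.4832,-.2642,.235],192)"
```

```text
t4.20 pos [ 484.4 -262.5  240. ] xyaw -167.92 zaxis [ 2.e-04  2.e-04 -1.e+00] q [ 0.89  0.78 -0.7   1.87  0.72  0.76  1.57] F [ 0.5 -0.5 -0.1] M [ 0.072 -0.162  0.002] gap 0.0932
shift [ 0.0031 -0.0028  0.0099] turn [0.     0.0001 0.0004]
```

>>> step_arm(rows=[[0.0031, -0.0028, 0.0095, 0, 0, 0], [0, 0, 0, 0, 0, 0]])

```text
t: 4.37
eef_pos: [0.4828, -0.265, 0.2354]
eef_rot: [-0.105, 0.994, -0.001, 0.0]
force: [-1.2, -0.2, -0.7]
finger_gap: 0.0933
gripper_force: 0.0
```

>>> step_arm(rows=[[0, 0, 0, 0, 0, 0], [0, 0, 0, 0, 0, 0], [0, 0, 0, 0, 0, 0], [0, 0, 0, 0, 0, 0], [0, 0, 0, 0, 0, 0]], claw=-1)

```text
t: 4.78
eef_pos: [0.4828, -0.2647, 0.2352]
eef_rot: [-0.105, 0.994, -0.0, 0.0]
force: [0.5, 0.5, -0.6]
finger_gap: 0.0639
gripper_force: 0.0
```

>>> step_arm(rows=[[0, 0, 0, 0, 0, 0], [0, 0, 0, 0, 0, 0], [0, 0, 0, 0, 0, 0]])

```text
t: 5.03
eef_pos: [0.4828, -0.2647, 0.235]
eef_rot: [-0.105, 0.994, 0.0, 0.0]
force: [0.1, -0.3, -0.1]
finger_gap: 0.0443
gripper_force: 0.0
```

```bash
python3 -c "
from h import *
o,R=st();go(R,o['eef_pos'],[.4832,-.2642,.235],192)"
```

```text
t5.03 pos [ 482.8 -264.7  235. ] xyaw -167.90 zaxis [ 0.e+00  1.e-04 -1.e+00] q [ 0.89  0.79 -0.69  1.87  0.72  0.75  1.57] F [ 0.1 -0.3 -0.1] M [ 0.086 -0.146  0.032] gap 0.0443
shift [-0.001   0.0007 -0.    ] turn [0.     0.     0.0006]
```

>>> step_arm(rows=[[0, 0, 0, 0, 0, 0], [0, 0, 0, 0, 0, 0], [0, 0, 0, 0, 0, 0], [0, 0, 0, 0, 0, 0], [0, 0, 0, 0, 0, 0]])

```text
t: 5.45
eef_pos: [0.4828, -0.2646, 0.235]
eef_rot: [-0.105, 0.994, 0.0, 0.0]
force: [0.7, -0.3, -0.4]
finger_gap: 0.0111
gripper_force: 0.3
```

>>> step_arm(rows=[[0, 0, 0, 0, 0, 0], [0, 0, 0, 0, 0, 0], [0, 0, 0, 0, 0, 0]])

```text
t: 5.7
eef_pos: [0.4828, -0.2647, 0.235]
eef_rot: [-0.105, 0.994, 0.0, 0.0]
force: [-0.7, -0.2, -0.6]
finger_gap: 0.0101
gripper_force: 30.0
```

```bash
python3 -c "
from h import *
o,R=st()"
```

```text
t5.70 pos [ 482.8 -264.7  235. ] xyaw -167.90 zaxis [ 0.  0. -1.] q [ 0.89  0.79 -0.69  1.87  0.72  0.75  1.57] F [-0.7 -0.2 -0.6] M [ 0.067 -0.187 -0.028] gap 0.0101
```

>>> step_arm(rows=[[0, 0, -0.02, 0, 0, 0], [0, 0, -0.04, 0, 0, 0], [0, 0, -0.07, 0, 0, 0], [0, 0, -0.07, 0, 0, 0], [0, 0, -0.07, 0, 0, 0]])

```text
t: 6.12
eef_pos: [0.4825, -0.2643, 0.3719]
eef_rot: [-0.106, 0.994, 0.0, -0.0]
force: [1.1, -1.2, -0.6]
finger_gap: 0.0096
gripper_force: 30.0
```

>>> step_arm(rows=[[0, 0, -0.07, 0, 0, 0], [-0.0136, 0.0318, 0, 0, 0, 0], [-0.0272, 0.0636, 0, 0, 0, 0], [-0.0272, 0.0636, 0, 0, 0, 0], [-0.0272, 0.0636, 0, 0, 0, 0]])

```text
t: 6.53
eef_pos: [0.5057, -0.1447, 0.4059]
eef_rot: [-0.105, 0.994, -0.0, 0.0]
force: [0.2, 1.0, -0.3]
finger_gap: 0.0101
gripper_force: 30.0
```

>>> step_arm(rows=[[-0.0272, 0.0636, 0, 0, 0, 0], [-0.0272, 0.0636, 0, 0, 0, 0], [-0.0272, 0.0636, 0, 0, 0, 0], [-0.0272, 0.0636, 0, 0, 0, 0], [-0.0272, 0.0636, 0, 0, 0, 0]])

```text
t: 6.95
eef_pos: [0.5389, 0.0256, 0.4058]
eef_rot: [-0.106, 0.994, -0.0, 0.0]
force: [0.5, 0.4, -0.8]
finger_gap: 0.0104
gripper_force: 30.0
```

>>> step_arm(rows=[[-0.0272, 0.0636, 0, 0, 0, 0], [-0.0272, 0.0636, 0, 0, 0, 0], [-0.0272, 0.0636, 0, 0, 0, 0], [-0.0136, 0.0318, 0, 0, 0, 0], [0, 0, 0, 0, 0, 0.038]])

```text
t: 7.37
eef_pos: [0.5613, 0.1484, 0.406]
eef_rot: [-0.049, 0.999, 0.003, 0.0]
force: [0.1, 0.6, -0.5]
finger_gap: 0.01
gripper_force: 30.0
```

>>> step_arm(rows=[[0, 0, 0, 0, 0, 0.038], [0, 0, 0, 0, 0, 0.038], [0, 0, 0, 0, 0, 0.038], [0, 0, 0, 0, 0, 0], [0, 0, 0, 0, 0, 0]])

```text
t: 7.78
eef_pos: [0.562, 0.1429, 0.4056]
eef_rot: [0.131, 0.991, -0.0, 0.0]
force: [0.0, 1.2, -0.0]
finger_gap: 0.0102
gripper_force: 30.0
```

```bash
python3 -c "
from h import *
o,R,c=wristcap('w2');go(R,o['eef_pos'],[.563,.142,.395],164.3)
W=cloud(c)
m=(W[...,2]>.098)&(W[...,2]<.108)&(abs(W[...,0]-.64)<.2)&(abs(W[...,1]-.12)<.2)
print(m.sum(),rect(W[m]))
C=c['color'].astype(int);m2=m&(abs(W[...,0]-.563)<.05)&(abs(W[...,1]-.142)<.05)&(C.max(-1)-C.min(-1)<22)
print(m2.sum(),rect(W[m2]),np.median(W[m2],0))
a=c['color'][120:280,220:420,::-1];cv2.imwrite('pics/w2c.png',cv2.resize(a,(750,600),interpolation=cv2.INTER_CUBIC))
"
```

```text
t7.78 pos [562.  142.9 405.6] xyaw 164.95 zaxis [ 4.e-04 -1.e-04 -1.e+00] q [ 0.14  0.59 -0.69  1.62  0.41  1.09  0.64] F [ 0.   1.2 -0. ] M [ 0.078 -0.173  0.013] gap 0.0102
shift [-0.0024 -0.0013  0.0212] turn [-0.      0.0001  0.0036]
31891 (array([645.7, 120.8]), array([220.9, 241.3]), 74.2466049194336)
4225 (array([564.3, 143.4]), array([52.5, 64.8]), 74.18760681152344) [0.56158195 0.14472061 0.10379221]
```

View pics/w2c.png

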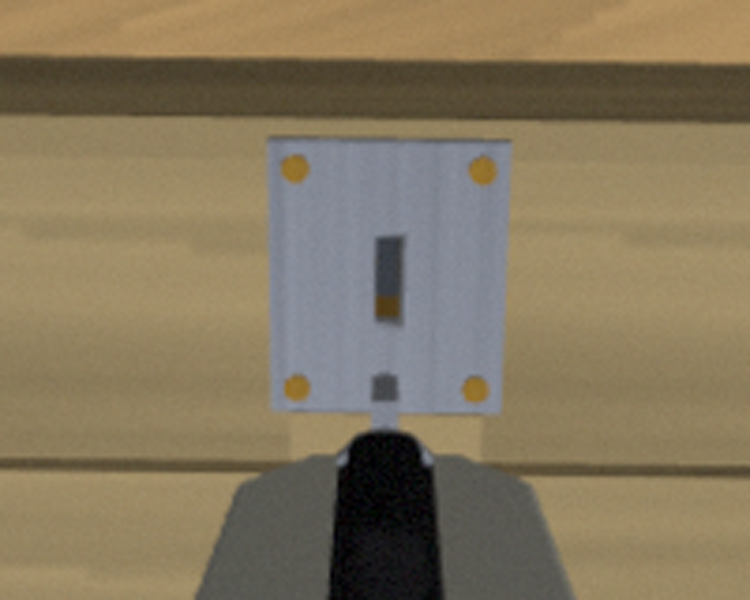

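The crop shows the plate with its keyhole centred at about full-image (324,194.7). The held key's bit edge is just below it at (322.4,223), aligned but slightly to the left.

```bash
python3 -c "
from h import *
c=load('w2')
def ray(u,v,z):
    d=c['R'].T@np.array([(u-c['cx'])/c['fx'],(v-c['cy'])/c['fy'],1]);C=-c['R'].T@c['t'];return C+d*(z-C[2])/d[2]
px=lambda a,b:(220+a*200/750-.5+.13,120+b*160/600-.5+.13)
for n,p in dict(sl=(390.5,280.5),top=(390.5,236),bot=(389,325),p1=(268,138),p2=(511,140),p3=(500,412),p4=(273,410)).items(): print(n,ray(*px(*p),.104)*1000)
e=np.mean([ray(*px(*p),.104) for p in [(268,138),(511,140),(500,412),(273,410)]],0);print('plate',e)
# tip expected pixel for key held at TCP axis: bit outer edge +9mm x, lower end
T=np.linalg.inv(c['T_tool_cam'])
for P in [(.009,0,.221),(.009,.0,.208)]:
    q=T[:3,:3]@np.array(P)+T[:3,3];u=c['fx']*q[0]/q[2]+c['cx'];v=c['fy']*q[1]/q[2]+c['cy'];print((u-220+.37)*3.75,(v-120+.37)*3.75)
"
```

```text
sl [563.73916769 144.45794879 104.        ]
top [554.01101348 147.0618898  104.        ]
bot [573.5839059  141.47905074 104.        ]
p1 [526.5217049  127.52623636 104.        ]
p2 [540.33069109 177.19170121 104.        ]
p3 [600.128606   160.33430125 104.        ]
p4 [586.32882724 110.93773065 104.        ]
plate [0.56332746 0.14399749 0.104     ]
380.68429287003096 364.0675777446843
380.46299610522044 393.97208580508925
```

>>> step_arm(rows=[[-0.0015, 0.0028, 0.03, 0, 0, 0.0039], [0, 0, 0.05, 0, 0, 0], [0, 0, 0.04, 0, 0, 0], [0, 0, 0.021, 0, 0, 0], [0, 0, 0, 0, 0, 0]])

```text
t: 8.25
eef_pos: [0.5629, 0.1431, 0.3321]
eef_rot: [0.138, 0.99, -0.001, -0.002]
force: [-0.2, 0.5, 0.0]
finger_gap: 0.0098
gripper_force: 30.0
```

>>> step_arm(rows=[[0, 0, 0, 0, 0, 0], [0, 0, 0, 0, 0, 0]])

```text
t: 8.42
eef_pos: [0.5639, 0.1442, 0.3358]
eef_rot: [0.139, 0.99, 0.001, 0.001]
force: [-0.3, 0.3, 0.2]
finger_gap: 0.0101
gripper_force: 30.0
```

```bash
python3 -c "
from h import *
o,R,c=wristcap('w3');go(R,o['eef_pos'],[.5631,.14405,.335],164.25)
a=c['color'][120:280,220:420,::-1];cv2.imwrite('pics/w3c.png',cv2.resize(a,(750,600),interpolation=cv2.INTER_CUBIC))
"
```

```text
t8.42 pos [563.9 144.2 335.8] xyaw 164.07 zaxis [ 0.0021  0.0013 -1.    ] q [ 0.11  0.66 -0.65  1.7   0.48  0.94  0.57] F [-0.3  0.3  0.2] M [ 0.029 -0.174  0.039] gap 0.0101
shift [ 0.0014 -0.0007  0.0016] turn [ 0.0006  0.0005 -0.001 ]
```

View pics/w3c.png

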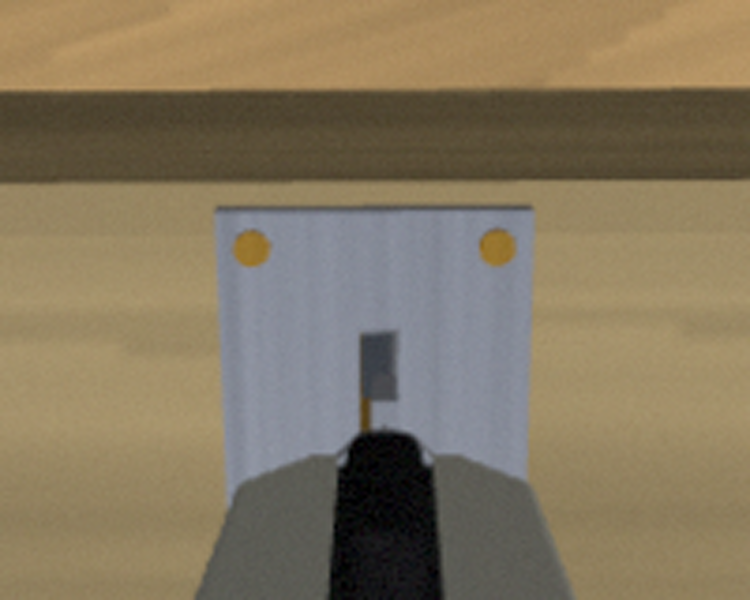

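>>> step_arm(rows=[[0, -0.0013, 0, 0, 0, 0], [0, 0, 0, 0, 0, 0], [0, 0, 0, 0, 0, 0], [0, 0, 0, 0, 0, 0]])

```text
t: 8.8
eef_pos: [0.5633, 0.1432, 0.335]
eef_rot: [0.139, 0.99, 0.0, 0.0]
force: [1.0, -0.5, -1.3]
finger_gap: 0.01
gripper_force: 30.0
```

```bash
python3 -c "
from h import *
o,R,c=wristcap('w4');go(R,o['eef_pos'],[.5631,.14405,.335],164.25)
g=cv2.cvtColor(c['color'],cv2.COLOR_RGB2GRAY)
print('rows',list(zip(range(170,236),g[170:236,318:328].mean(1).round().astype(int))))
for v in (212,215,221,224,226): print(v,list(zip(range(312,331),g[v,312:331])))
"
```

```text
t8.80 pos [563.3 143.2 335. ] xyaw 164.04 zaxis [ 8.e-04  1.e-04 -1.e+00] q [ 0.11  0.66 -0.65  1.7   0.48  0.94  0.57] F [ 1.  -0.5 -1.3] M [ 0.058 -0.155 -0.036] gap 0.0100
shift [ 0.0009  0.0015 -0.0001] turn [ 0.0001  0.0002 -0.0012]
rows [(170, np.int64(128)), (171, np.int64(134)), (172, np.int64(135)), (173, np.int64(135)), (174, np.int64(135)), (175, np.int64(125)), (176, np.int64(90)), (177, np.int64(113)), (178, np.int64(134)), (179, np.int64(138)), (180, np.int64(138)), (181, np.int64(138)), (182, np.int64(138)), (183, np.int64(138)), (184, np.int64(139)), (185, np.int64(139)), (186, np.int64(138)), (187, np.int64(138)), (188, np.int64(139)), (189, np.int64(138)), (190, np.int64(139)), (191, np.int64(139)), (192, np.int64(139)), (193, np.int64(139)), (194, np.int64(138)), (195, np.int64(139)), (196, np.int64(139)), (197, np.int64(140)), (198, np.int64(139)), (199, np.int64(139)), (200, np.int64(140)), (201, np.int64(139)), (202, np.int64(139)), (203, np.int64(140)), (204, np.int64(139)), (205, np.int64(138)), (206, np.int64(139)), (207, np.int64(141)), (208, np.int64(140)),
[... 1942 characters left out ...]
t8(134)), (318, np.uint8(99)), (319, np.uint8(73)), (320, np.uint8(76)), (321, np.uint8(76)), (322, np.uint8(74)), (323, np.uint8(75)), (324, np.uint8(78)), (325, np.uint8(73)), (326, np.uint8(75)), (327, np.uint8(99)), (328, np.uint8(117)), (329, np.uint8(146)), (330, np.uint8(145))]
226 [(312, np.uint8(142)), (313, np.uint8(142)), (314, np.uint8(143)), (315, np.uint8(142)), (316, np.uint8(143)), (317, np.uint8(130)), (318, np.uint8(103)), (319, np.uint8(85)), (320, np.uint8(84)), (321, np.uint8(84)), (322, np.uint8(86)), (323, np.uint8(84)), (324, np.uint8(87)), (325, np.uint8(82)), (326, np.uint8(82)), (327, np.uint8(102)), (328, np.uint8(118)), (329, np.uint8(143)), (330, np.uint8(143))]
```

```bash
python3 -c "
from h import *
def tool(c,u,v,zt):  # tool coords on plane tool z=zt
    T=c['T_tool_cam'];d=T[:3,:3]@np.array([(u-c['cx'])/c['fx'],(v-c['cy'])/c['fy'],1]);return (T[:3,3]+d*(zt-T[2,3])/d[2])*1000
c=load('w4');print(c['T_tool_cam'],c['fy'])
print('slot outer',tool(c,323,209.5,.231),'plate outer',tool(c,323,177.5,.231))
print('bit top corner',tool(c,322.4,226.7,.208),'bit low',tool(c,322.4,219.5,.221))
c=load('w2');print('w2 slot',tool(c,324,182.5,.3016),tool(c,324,206.3,.3016),'plate',tool(c,324,157.3,.3016))
print('w2 bit',tool(c,322.4,226.9,.208),tool(c,322.4,219.5,.221))
W=cloud(c)
g=cv2.cvtColor(c['color'],cv2.COLOR_RGB2GRAY)
print(list(zip(range(154,235),g[154:235,320:325].mean(1).round().astype(int).tolist())))
"
```

```text
[[-1.22618919e-04 -9.54717507e-01 -2.97513809e-01  8.28319893e-02]
 [ 9.99999935e-01 -2.17859145e-04  2.86961569e-04  5.95824611e-04]
 [-3.38783338e-04 -2.97513755e-01  9.54717472e-01  2.01654047e-02]
 [ 0.00000000e+00  0.00000000e+00  0.00000000e+00  1.00000000e+00]] 357.44789858336264
slot outer [ 10.12253426   1.1390202  231.        ] plate outer [ 30.64505651   1.1283708  231.        ]
bit top corner [  7.79496892   0.74659752 208.        ] bit low [  7.23436427   0.75694207 221.        ]
w2 slot [  8.97731832   2.11483918 301.6       ] [-11.42771047   2.14241301 301.6       ] plate [ 29.69188413   2.08684707 301.6       ]
w2 bit [  7.66300279   0.73953982 208.        ] [  7.22350006   0.74986419 221.        ]
[(154, 130), (155, 132), (156, 110), (157, 103), (158, 129), (159, 135), (160, 135), (161, 136), (162, 135), (163, 135), (164, 136), (165, 135), (166, 135), (167, 135), (168, 135), (169, 136), (170, 136), (171, 136), (172, 135), (173, 137), (174, 135), (175, 137), (176, 135), (177, 137), (178, 136), (179, 137), (180, 137), (181, 137), (182, 129), (183, 88), (184, 67), (185, 69), (186, 68), (187, 66), (188, 65), (189, 65), (190, 67), (191, 64), (192, 67), (193, 65), (194, 65), (195, 64), (196, 63), (197, 65), (198, 65), (199, 65), (200, 65), (201, 66), (202, 65), (203, 66), (204, 74), (205, 88), (206, 116), (207, 130), (208, 137), (209, 139), (210, 138), (211, 139), (212, 138), (213, 139), (214, 137), (215, 139), (216, 138), (217, 138), (218, 138), (219, 121), (220, 87), (221, 73), (222, 72), (223, 72), (224, 74), (225, 73), (226, 81), (227, 123), (228, 132), (229, 132), (230, 132), (231, 131), (232, 131), (233, 127), (234, 91)]
```

>>> step_arm(rows=[[0.0022, 0.0007, 0.01, 0, 0, -0.0012], [0, 0, 0.006, 0, 0, 0], [0, 0, 0, 0, 0, 0], [0, 0, 0.003, 0, 0, 0], [0, 0, 0, 0, 0, 0]])

```text
t: 9.27
eef_pos: [0.5623, 0.1438, 0.3246]
eef_rot: [0.137, 0.991, -0.0, -0.0]
force: [-0.5, -0.4, -1.0]
finger_gap: 0.01
gripper_force: 30.0
```

>>> step_arm(rows=[[0, 0, 0.002, 0, 0, 0], [0, 0, 0.002, 0, 0, 0], [0, 0, 0, 0, 0, 0]])

```text
t: 9.52
eef_pos: [0.5623, 0.1438, 0.3229]
eef_rot: [0.137, 0.991, -0.0, -0.0]
force: [0.6, -0.3, -0.6]
finger_gap: 0.0101
gripper_force: 30.0
```

```bash
python3 -c "
from h import *
o,R=st();go(R,o['eef_pos'],[.5631,.14405,.305],164.25)"
```

```text
t9.52 pos [562.3 143.8 322.9] xyaw 164.26 zaxis [-2.e-04 -0.e+00 -1.e+00] q [ 0.1   0.67 -0.64  1.72  0.49  0.92  0.56] F [ 0.6 -0.3 -0.6] M [ 0.042 -0.169  0.01 ] gap 0.0101
shift [-0.0015  0.0009  0.0358] turn [-0.     -0.0001  0.    ]
```

>>> step_arm(rows=[[0, 0, 0.003, 0, 0, 0], [0, 0, 0.003, 0, 0, 0], [0, 0, 0, 0, 0, 0]])

```text
t: 9.77
eef_pos: [0.5622, 0.1438, 0.3197]
eef_rot: [0.137, 0.991, -0.0, -0.0]
force: [-0.2, -0.4, -1.1]
finger_gap: 0.01
gripper_force: 30.0
```

```bash
python3 -c "
from h import *
o,R=st()"
```

```text
t9.77 pos [562.2 143.8 319.7] xyaw 164.25 zaxis [-5.e-04 -2.e-04 -1.e+00] q [ 0.1   0.68 -0.64  1.72  0.49  0.91  0.55] F [-0.2 -0.4 -1.1] M [-0.007 -0.145  0.002] gap 0.0100
```

>>> step_arm(rows=[[0, 0, 0.003, 0, 0, 0], [0, 0, 0.003, 0, 0, 0], [0, 0, 0, 0, 0, 0]])

```text
t: 10.02
eef_pos: [0.5622, 0.1438, 0.3167]
eef_rot: [0.137, 0.991, -0.0, -0.0]
force: [-0.3, 0.4, -0.6]
finger_gap: 0.0098
gripper_force: 30.0
```

>>> step_arm(rows=[[0, 0, 0.003, 0, 0, 0], [0, 0, 0.003, 0, 0, 0], [0, 0, 0, 0, 0, 0]])

```text
t: 10.27
eef_pos: [0.5622, 0.1438, 0.3137]
eef_rot: [0.137, 0.991, -0.0, -0.0]
force: [-0.4, 0.1, 0.6]
finger_gap: 0.0098
gripper_force: 30.0
```

```bash
python3 -c "
from h import *
o,R=st()"
```

```text
t10.27 pos [562.2 143.8 313.7] xyaw 164.26 zaxis [-5.e-04 -1.e-04 -1.e+00] q [ 0.1   0.68 -0.63  1.73  0.5   0.9   0.55] F [-0.4  0.1  0.6] M [ 0.008 -0.157 -0.073] gap 0.0098
```

>>> step_arm(rows=[[0, 0, 0.004, 0, 0, 0], [0, 0, 0.004, 0, 0, 0], [0, 0, 0, 0, 0, 0]])

```text
t: 10.52
eef_pos: [0.5622, 0.1437, 0.3096]
eef_rot: [0.137, 0.991, -0.0, -0.0]
force: [-0.0, -1.0, -1.0]
finger_gap: 0.0098
gripper_force: 30.0
```

>>> step_arm(rows=[[0, 0, 0.003, 0, 0, 0], [0, 0, 0, 0, 0, 0], [0, 0, 0, 0, 0, 0]])

```text
t: 10.77
eef_pos: [0.5623, 0.1438, 0.3084]
eef_rot: [0.137, 0.991, -0.0, -0.0]
force: [-0.8, -0.3, -1.1]
finger_gap: 0.0095
gripper_force: 30.0
```

>>> step_arm(rows=[[0, 0, 0.002, 0, 0, 0], [0, 0, 0, 0, 0, 0], [0, 0, 0, 0, 0, 0]])

```text
t: 11.02
eef_pos: [0.5623, 0.1439, 0.3075]
eef_rot: [0.137, 0.991, 0.0, -0.0]
force: [0.8, -0.1, -0.6]
finger_gap: 0.0096
gripper_force: 30.0
```

```bash
python3 -c "
from h import *
o,R=st()"
```

```text
t11.02 pos [562.3 143.9 307.5] xyaw 164.26 zaxis [-0.  0. -1.] q [ 0.09  0.69 -0.63  1.73  0.5   0.88  0.54] F [ 0.8 -0.1 -0.6] M [ 0.033 -0.193 -0.012] gap 0.0096
```

>>> step_arm(rows=[[0, 0, 0.002, 0, 0, 0], [0, 0, 0, 0, 0, 0], [0, 0, 0, 0, 0, 0]])

```text
t: 11.27
eef_pos: [0.5623, 0.1438, 0.3065]
eef_rot: [0.137, 0.991, -0.0, -0.0]
force: [0.3, -0.6, 0.4]
finger_gap: 0.0098
gripper_force: 30.0
```

>>> step_arm(rows=[[0, 0, 0.0015, 0, 0, 0], [0, 0, 0, 0, 0, 0], [0, 0, 0, 0, 0, 0]])

```text
t: 11.52
eef_pos: [0.5623, 0.1438, 0.3057]
eef_rot: [0.137, 0.991, 0.0, -0.0]
force: [0.2, 0.4, 0.0]
finger_gap: 0.0101
gripper_force: 30.0
```

>>> step_arm(rows=[[0, 0, 0.0012, 0, 0, 0], [0, 0, 0, 0, 0, 0], [0, 0, 0, 0, 0, 0]])

```text
t: 11.77
eef_pos: [0.5623, 0.1438, 0.3052]
eef_rot: [0.137, 0.991, 0.0, -0.0]
force: [-0.3, 0.9, -1.2]
finger_gap: 0.0098
gripper_force: 30.0
```

```bash
python3 -c "
from h import *
o,R=st()"
```

```text
t11.77 pos [562.3 143.8 305.2] xyaw 164.25 zaxis [-1.e-04  0.e+00 -1.e+00] q [ 0.09  0.69 -0.62  1.73  0.51  0.88  0.54] F [-0.3  0.9 -1.2] M [ 0.058 -0.139 -0.04 ] gap 0.0098
```

>>> step_arm(rows=[[0, 0, 0.001, 0, 0, 0], [0, 0, 0, 0, 0, 0], [0, 0, 0, 0, 0, 0]])

```text
t: 12.02
eef_pos: [0.5623, 0.1439, 0.305]
eef_rot: [0.137, 0.991, 0.0, 0.0]
force: [-0.3, -0.1, 2.6]
finger_gap: 0.01
gripper_force: 30.0
```

>>> step_arm(rows=[[0, 0, 0.001, 0, 0, 0], [0, 0, 0, 0, 0, 0], [0, 0, 0, 0, 0, 0]])

```text
t: 12.27
eef_pos: [0.5623, 0.1439, 0.305]
eef_rot: [0.137, 0.991, -0.0, 0.0]
force: [-0.7, -0.6, 5.6]
finger_gap: 0.0096
gripper_force: 30.0
```

```bash
python3 -c "
from h import *
o,R=st()"
```

```text
t12.27 pos [562.3 143.9 305. ] xyaw 164.26 zaxis [ 6.e-04 -3.e-04 -1.e+00] q [ 0.09  0.69 -0.62  1.73  0.51  0.88  0.54] F [-0.7 -0.6  5.6] M [-0.154  0.218  0.016] gap 0.0096
```

>>> step_arm(rows=[[0, 0, -0.0008, 0, 0, 0], [0, 0.0001, 0, 0, 0, 0.02], [0, 0.0001, 0, 0, 0, 0.02], [0, 0.0001, 0, 0, 0, 0.02], [0, 0, 0, 0, 0, 0]])

```text
t: 12.68
eef_pos: [0.5623, 0.1439, 0.305]
eef_rot: [0.23, 0.973, -0.0, 0.0]
force: [-1.3, -1.1, 5.3]
finger_gap: 0.0097
gripper_force: 30.0
```

```bash
python3 -c "
from h import *
o,R=st()"
```

```text
t12.68 pos [562.3 143.9 305. ] xyaw 153.40 zaxis [ 2.e-04 -1.e-03 -1.e+00] q [ 0.06  0.68 -0.57  1.74  0.47  0.86  0.39] F [-1.3 -1.1  5.3] M [-0.235  0.159 -0.016] gap 0.0097
```

>>> step_arm(rows=[[0, 0.0001, 0, 0, 0, 0.03], [0, 0.0001, 0, 0, 0, 0.03], [0, 0.0002, 0, 0, 0, 0.03], [0, 0.0001, 0, 0, 0, 0.03], [0, 0, 0, 0, 0, 0]])

```text
t: 13.1
eef_pos: [0.5624, 0.1442, 0.305]
eef_rot: [0.408, 0.913, -0.0, 0.0]
force: [-1.4, -1.3, 5.9]
finger_gap: 0.0099
gripper_force: 30.0
```

```bash
python3 -c "
from h import *
o,R=st()"
```

```text
t13.10 pos [562.4 144.2 305. ] xyaw 131.85 zaxis [ 4.e-04 -9.e-04 -1.e+00] q [ 0.    0.66 -0.47  1.74  0.38  0.84  0.09] F [-1.4 -1.3  5.9] M [-0.303  0.195  0.042] gap 0.0099
```

>>> step_arm(rows=[[0, 0.0001, 0, 0, 0, 0.03], [0, 0.0001, 0, 0, 0, 0.03], [0, 0.0002, 0, 0, 0, 0.03], [0, 0.0001, 0, 0, 0, 0.03], [0, 0, 0, 0, 0, 0]])

```text
t: 13.52
eef_pos: [0.5627, 0.1443, 0.305]
eef_rot: [0.571, 0.821, -0.0, 0.0]
force: [-1.2, -1.1, 5.7]
finger_gap: 0.0093
gripper_force: 30.0
```

```bash
python3 -c "
from h import *
o,R=st()"
```

```text
t13.52 pos [562.7 144.3 305. ] xyaw 110.35 zaxis [ 5.e-04 -6.e-04 -1.e+00] q [-0.06  0.65 -0.36  1.74  0.3   0.81 -0.21] F [-1.2 -1.1  5.7] M [-0.385  0.257  0.004] gap 0.0093
```

>>> step_arm(rows=[[0, 0, 0, 0, 0, 0.016], [0, 0.0001, 0, 0, 0, 0.016], [0, 0, 0, 0, 0, 0]])

```text
t: 13.77
eef_pos: [0.5628, 0.1443, 0.3049]
eef_rot: [0.611, 0.792, 0.0, 0.0]
force: [-1.2, -1.5, 6.6]
finger_gap: 0.0097
gripper_force: 30.0
```

```bash
python3 -c "
from h import *
o,R=st()"
```

```text
t13.77 pos [562.8 144.3 304.9] xyaw 104.71 zaxis [ 4.e-04 -3.e-04 -1.e+00] q [-0.08  0.64 -0.34  1.74  0.28  0.81 -0.29] F [-1.2 -1.5  6.6] M [-0.404  0.196 -0.009] gap 0.0097
```

>>> step_arm(rows=[[0, 0, 0, 0, 0, 0.012], [0, 0, 0, 0, 0, 0]])

```text
t: 13.93
eef_pos: [0.5629, 0.1443, 0.3049]
eef_rot: [0.625, 0.78, 0.0, 0.0]
force: [-1.3, -1.3, 5.1]
finger_gap: 0.0096
gripper_force: 30.0
```

```bash
python3 -c "
from h import *
o,R=st()"
```

```text
t13.93 pos [562.9 144.3 304.9] xyaw 102.58 zaxis [ 5.e-04 -2.e-04 -1.e+00] q [-0.09  0.64 -0.33  1.74  0.27  0.81 -0.32] F [-1.3 -1.3  5.1] M [-0.356  0.251  0.033] gap 0.0096
```

>>> step_arm(rows=[[0, 0, 0, 0, 0, 0.012], [0, 0, 0, 0, 0, 0]])

```text
t: 14.1
eef_pos: [0.5629, 0.1443, 0.305]
eef_rot: [0.64, 0.768, 0.0, 0.0]
force: [-1.5, -0.5, 5.8]
finger_gap: 0.01
gripper_force: 30.0
```

```bash
python3 -c "
from h import *
o,R=st()
from rig import r
c=r.capture('top');W=cloud(c)
P=W[120:215,245:345].reshape(-1,3);print('lid max z',np.percentile(P[:,2],[50,90,99]), 'before',np.percentile(cloud(load('top'))[120:215,245:345].reshape(-1,3)[:,2],[50,90,99]))"
```

```text
t14.10 pos [562.9 144.3 305. ] xyaw 100.42 zaxis [ 6.e-04 -2.e-04 -1.e+00] q [-0.09  0.64 -0.31  1.74  0.26  0.8  -0.35] F [-1.5 -0.5  5.8] M [-0.341  0.247 -0.005] gap 0.0100
lid max z [0.10788331 0.58984009 0.64359479] before [0.09708364 0.1040679  0.10754068]
```

>>> step_arm(rows=[[0, 0, 0, 0, 0, 0.012], [0, 0, 0, 0, 0, 0]])

```text
t: 14.32
eef_pos: [0.5629, 0.1443, 0.305]
eef_rot: [0.654, 0.756, 0.0, 0.0]
force: [-0.8, -2.2, 6.0]
finger_gap: 0.0098
gripper_force: 30.0
```

```bash
python3 -c "
from h import *
o,R=st()
from rig import r
c=r.capture('top');np.savez('pics/top2.npz',**c);W=cloud(c)
m=(W[...,2]>.108)&(W[...,2]<.14)&(abs(W[...,0]-.66)<.15)&(abs(W[...,1]-.12)<.15);print('lid pts above .108:',m.sum())"
```

```text
t14.32 pos [562.9 144.3 305. ] xyaw 98.26 zaxis [ 6.e-04 -1.e-04 -1.e+00] q [-0.1   0.64 -0.3   1.74  0.25  0.8  -0.38] F [-0.8 -2.2  6. ] M [-0.337  0.161  0.088] gap 0.0098
lid pts above .108: 1666
```

>>> step_arm(rows=[[0, 0, 0, 0, 0, 0.012], [0, 0, 0, 0, 0, 0]])

```text
t: 14.53
eef_pos: [0.5629, 0.1443, 0.3049]
eef_rot: [0.668, 0.744, 0.0, 0.0]
force: [-1.7, -0.2, 5.5]
finger_gap: 0.0099
gripper_force: 30.0
```

```bash
python3 -c "
from h import *
o,R=st()"
```

```text
t14.53 pos [562.9 144.3 304.9] xyaw 96.10 zaxis [ 7.e-04 -1.e-04 -1.e+00] q [-0.1   0.64 -0.29  1.74  0.24  0.8  -0.41] F [-1.7 -0.2  5.5] M [-0.332  0.212  0.085] gap 0.0099
```

>>> step_arm(rows=[[0, 0, 0, 0, 0, 0.009], [0, 0, 0, 0, 0, 0]])

```text
t: 14.7
eef_pos: [0.5629, 0.1443, 0.3049]
eef_rot: [0.679, 0.734, 0.0, 0.0]
force: [-0.3, -1.4, 5.3]
finger_gap: 0.0097
gripper_force: 30.0
```

```bash
python3 -c "
from h import *
o,R=st()"
```

```text
t14.70 pos [562.9 144.3 304.9] xyaw 94.50 zaxis [ 7.e-04 -1.e-04 -1.e+00] q [-0.11  0.64 -0.29  1.74  0.24  0.8  -0.43] F [-0.3 -1.4  5.3] M [-0.268  0.176  0.044] gap 0.0097
```

>>> step_arm(rows=[[0, 0, 0, 0, 0, 0.009], [0, 0, 0, 0, 0, 0]])

```text
t: 14.87
eef_pos: [0.563, 0.1443, 0.305]
eef_rot: [0.689, 0.725, 0.0, 0.0]
force: [-1.6, -1.1, 5.3]
finger_gap: 0.0097
gripper_force: 30.0
```

```bash
python3 -c "
from h import *
o,R=st()"
```

```text
t14.87 pos [563.  144.3 305. ] xyaw 92.88 zaxis [ 8.e-04 -1.e-04 -1.e+00] q [-0.11  0.64 -0.28  1.74  0.23  0.8  -0.45] F [-1.6 -1.1  5.3] M [-0.377  0.192  0.058] gap 0.0097
```

>>> step_arm(rows=[[0, 0, 0, 0, 0, 0.009], [0, 0, 0, 0, 0, 0]])

```text
t: 15.03
eef_pos: [0.563, 0.1443, 0.3049]
eef_rot: [0.699, 0.715, 0.0, 0.0]
force: [-1.3, -0.5, 7.2]
finger_gap: 0.0096
gripper_force: 30.0
```

```bash
python3 -c "
from h import *
o,R=st()"
```

```text
t15.03 pos [563.  144.3 304.9] xyaw 91.26 zaxis [ 8.e-04 -0.e+00 -1.e+00] q [-0.12  0.63 -0.27  1.74  0.22  0.8  -0.47] F [-1.3 -0.5  7.2] M [-0.374  0.143  0.01 ] gap 0.0096
```

>>> step_arm(rows=[[0, 0, 0, 0, 0, 0.009], [0, 0, 0, 0, 0, 0]])

```text
t: 15.2
eef_pos: [0.563, 0.1443, 0.305]
eef_rot: [0.709, 0.705, 0.0, 0.0]
force: [-0.9, -0.6, 6.5]
finger_gap: 0.0099
gripper_force: 30.0
```

```bash
python3 -c "
from h import *
o,R=st()"
```

```text
t15.20 pos [563.  144.3 305. ] xyaw 89.64 zaxis [ 9.e-04 -1.e-04 -1.e+00] q [-0.12  0.63 -0.26  1.74  0.22  0.8  -0.5 ] F [-0.9 -0.6  6.5] M [-0.361  0.19   0.046] gap 0.0099
```

>>> step_arm(rows=[[0, 0, 0, 0, 0, 0.009], [0, 0, 0, 0, 0, 0]])

```text
t: 15.37
eef_pos: [0.563, 0.1443, 0.305]
eef_rot: [0.719, 0.695, 0.0, 0.0]
force: [0.3, -0.7, 5.0]
finger_gap: 0.0101
gripper_force: 30.0
```

```bash
python3 -c "
from h import *
o,R=st()"
```

```text
t15.37 pos [563.  144.3 305. ] xyaw 88.02 zaxis [ 0.001 -0.    -1.   ] q [-0.13  0.63 -0.25  1.74  0.21  0.79 -0.52] F [ 0.3 -0.7  5. ] M [-0.288  0.196  0.031] gap 0.0101
```

>>> step_arm(rows=[[0, 0, 0, 0, 0, 0.009], [0, 0, 0, 0, 0, 0]])

```text
t: 15.53
eef_pos: [0.563, 0.1443, 0.305]
eef_rot: [0.729, 0.685, 0.0, 0.0]
force: [-1.3, -0.9, 5.9]
finger_gap: 0.0095
gripper_force: 30.0
```

```bash
python3 -c "
from h import *
o,R=st()"
```

```text
t15.53 pos [563.  144.3 305. ] xyaw 86.39 zaxis [ 0.001 -0.    -1.   ] q [-0.13  0.63 -0.25  1.74  0.2   0.79 -0.54] F [-1.3 -0.9  5.9] M [-0.332  0.141  0.061] gap 0.0095
```

>>> step_arm(rows=[[0, 0, 0, 0, 0, 0.009], [0, 0, 0, 0, 0, 0]])

```text
t: 15.7
eef_pos: [0.563, 0.1443, 0.305]
eef_rot: [0.739, 0.674, 0.0, 0.0]
force: [-1.3, -1.2, 5.6]
finger_gap: 0.01
gripper_force: 30.0
```

```bash
python3 -c "
from h import *
o,R=st()"
```

```text
t15.70 pos [563.  144.3 305. ] xyaw 84.78 zaxis [ 0.001  0.    -1.   ] q [-0.14  0.63 -0.24  1.74  0.2   0.79 -0.56] F [-1.3 -1.2  5.6] M [-0.346  0.167  0.076] gap 0.0100
```

>>> step_arm(rows=[[0, 0, 0, 0, 0, 0.009], [0, 0, 0, 0, 0, 0]])

```text
t: 15.87
eef_pos: [0.5631, 0.1443, 0.305]
eef_rot: [0.748, 0.664, 0.0, 0.0]
force: [-1.3, -1.0, 5.9]
finger_gap: 0.0098
gripper_force: 30.0
```

```bash
python3 -c "
from h import *
o,R=st()"
```

```text
t15.87 pos [563.1 144.3 305. ] xyaw 83.16 zaxis [ 0.0011 -0.     -1.    ] q [-0.14  0.63 -0.23  1.74  0.19  0.79 -0.58] F [-1.3 -1.   5.9] M [-0.338  0.214  0.072] gap 0.0098
```

>>> step_arm(rows=[[0, 0, 0, 0, 0, 0.009], [0, 0, 0, 0, 0, 0]])

```text
t: 16.03
eef_pos: [0.5631, 0.1443, 0.305]
eef_rot: [0.757, 0.653, 0.0, 0.0]
force: [-0.3, -1.0, 5.6]
finger_gap: 0.0099
gripper_force: 30.0
```

```bash
python3 -c "
from h import *
o,R=st()"
```

```text
t16.03 pos [563.1 144.3 305. ] xyaw 81.54 zaxis [ 0.0011 -0.     -1.    ] q [-0.15  0.63 -0.22  1.74  0.18  0.79 -0.61] F [-0.3 -1.   5.6] M [-0.279  0.139  0.048] gap 0.0099
```

>>> step_arm(rows=[[0, 0, 0, 0, 0, 0.009], [0, 0, 0, 0, 0, 0]])

```text
t: 16.2
eef_pos: [0.5631, 0.1443, 0.3049]
eef_rot: [0.766, 0.642, 0.0, 0.0]
force: [-0.5, -0.9, 5.9]
finger_gap: 0.0098
gripper_force: 30.0
```

```bash
python3 -c "
from h import *
o,R=st()"
```

```text
t16.20 pos [563.1 144.3 304.9] xyaw 79.94 zaxis [ 1.2e-03 -1.0e-04 -1.0e+00] q [-0.15  0.63 -0.21  1.74  0.18  0.79 -0.63] F [-0.5 -0.9  5.9] M [-0.297  0.111  0.103] gap 0.0098
```

>>> step_arm(rows=[[0, 0, 0, 0, 0, 0.006], [0, 0, 0, 0, 0, 0]])

```text
t: 16.37
eef_pos: [0.5631, 0.1443, 0.305]
eef_rot: [0.772, 0.635, 0.0, 0.0]
force: [-0.9, -0.8, 6.1]
finger_gap: 0.0101
gripper_force: 30.0
```

```bash
python3 -c "
from h import *
o,R=st()"
```

```text
t16.37 pos [563.1 144.3 305. ] xyaw 78.90 zaxis [ 1.3e-03 -1.0e-04 -1.0e+00] q [-0.16  0.63 -0.21  1.74  0.17  0.79 -0.64] F [-0.9 -0.8  6.1] M [-0.317  0.087  0.202] gap 0.0101
```

>>> step_arm(rows=[[0, 0, 0, 0, 0, 0.006], [0, 0, 0, 0, 0, 0]])

```text
t: 16.53
eef_pos: [0.5631, 0.1443, 0.305]
eef_rot: [0.778, 0.628, 0.0, 0.001]
force: [-0.4, -1.3, 5.2]
finger_gap: 0.01
gripper_force: 30.0
```

```bash
python3 -c "
from h import *
o,R,c=wristcap('w5')
a=c['color'][120:320,195:445,::-1];cv2.imwrite('pics/w5c.png',cv2.resize(a,(750,600),interpolation=cv2.INTER_CUBIC))
"
```

```text
t16.53 pos [563.1 144.3 305. ] xyaw 77.84 zaxis [ 1.3e-03 -2.0e-04 -1.0e+00] q [-0.16  0.63 -0.2   1.74  0.17  0.79 -0.66] F [-0.4 -1.3  5.2] M [-0.345  0.068  0.277] gap 0.0100
```

View pics/w5c.png

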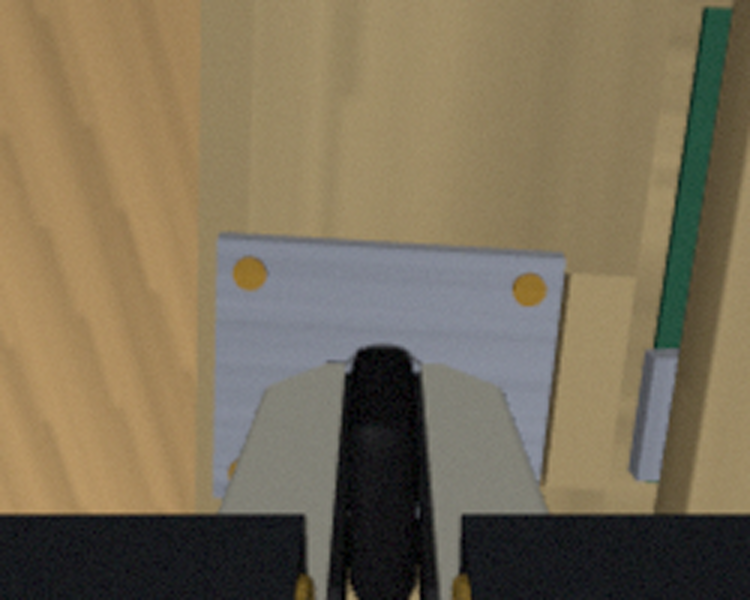

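Torque climbed sharply to 0.28 N·m, so this is the stop. The lid is ajar: the picture shows the box interior at right (690,180) behind the raised lid edge. Turning back.

>>> step_arm(rows=[[0, 0, 0, 0, 0, -0.02], [0, 0, 0, 0, 0, -0.034], [0, 0, 0, 0, 0, -0.034], [0, 0, 0, 0, 0, -0.034], [0, 0, 0, 0, 0, -0.034]])

```text
t: 17.0
eef_pos: [0.5628, 0.1445, 0.3049]
eef_rot: [0.601, 0.799, 0.0, -0.0]
force: [-1.5, -0.8, 6.3]
finger_gap: 0.0096
gripper_force: 30.0
```

```bash
python3 -c "
from h import *
o,R=st()"
```

```text
t17.00 pos [562.8 144.5 304.9] xyaw 106.15 zaxis [ 4.e-04  5.e-04 -1.e+00] q [-0.07  0.64 -0.34  1.74  0.28  0.81 -0.27] F [-1.5 -0.8  6.3] M [-0.192  0.324 -0.126] gap 0.0096
```

>>> step_arm(rows=[[0, -0.0001, 0, 0, 0, -0.034], [0, -0.0002, 0, 0, 0, -0.034], [0, -0.0001, 0, 0, 0, -0.034], [0, -0.0002, 0, 0, 0, -0.034], [0, -0.0001, 0, 0, 0, -0.034]])

```text
t: 17.42
eef_pos: [0.5623, 0.1442, 0.305]
eef_rot: [0.369, 0.93, 0.0, -0.0]
force: [-2.2, -1.1, 5.1]
finger_gap: 0.0101
gripper_force: 30.0
```

```bash
python3 -c "
from h import *
o,R=st()"
```

```text
t17.42 pos [562.3 144.2 305. ] xyaw 136.75 zaxis [-2.e-04  2.e-04 -1.e+00] q [ 0.02  0.67 -0.49  1.74  0.4   0.84  0.15] F [-2.2 -1.1  5.1] M [-0.228  0.395 -0.051] gap 0.0101
```

>>> step_arm(rows=[[0, -0.0001, 0, 0, 0, -0.034], [0, -0.0002, 0, 0, 0, -0.034], [0, -0.0001, 0, 0, 0, -0.034], [0, 0, 0, 0, 0, 0]])

```text
t: 17.75
eef_pos: [0.5622, 0.1438, 0.3049]
eef_rot: [0.216, 0.976, 0.0, -0.0]
force: [-2.3, -1.3, 6.7]
finger_gap: 0.0101
gripper_force: 30.0
```

```bash
python3 -c "
from h import *
o,R=st()"
```

```text
t17.75 pos [562.2 143.8 304.9] xyaw 155.01 zaxis [-8.e-04  4.e-04 -1.e+00] q [ 0.07  0.68 -0.58  1.74  0.47  0.87  0.41] F [-2.3 -1.3  6.7] M [-0.305  0.403 -0.005] gap 0.0101
```

>>> step_arm(rows=[[0, -0.0001, 0, 0, 0, -0.025], [0, 0, 0, 0, 0, -0.025], [0, 0, 0, 0, 0, 0]])

```text
t: 18.0
eef_pos: [0.5622, 0.1437, 0.305]
eef_rot: [0.14, 0.99, -0.0, -0.0]
force: [-1.6, -1.7, 7.1]
finger_gap: 0.0098
gripper_force: 30.0
```

```bash
python3 -c "
from h import *
o,R=st()"
```

```text
t18.00 pos [562.2 143.7 305. ] xyaw 163.95 zaxis [-8.e-04 -1.e-04 -1.e+00] q [ 0.09  0.69 -0.63  1.73  0.51  0.88  0.54] F [-1.6 -1.7  7.1] M [-0.384  0.407  0.031] gap 0.0098
```

>>> step_arm(rows=[[0, 0, 0, 0, 0, -0.01], [0, 0, 0, 0, 0, 0]])

```text
t: 18.17
eef_pos: [0.5621, 0.1437, 0.305]
eef_rot: [0.125, 0.992, -0.0, -0.0]
force: [-2.1, -1.3, 7.1]
finger_gap: 0.0102
gripper_force: 30.0
```

```bash
python3 -c "
from h import *
o,R=st()"
```

```text
t18.17 pos [562.1 143.7 305. ] xyaw 165.65 zaxis [-7.e-04 -2.e-04 -1.e+00] q [ 0.1   0.7  -0.63  1.73  0.51  0.88  0.56] F [-2.1 -1.3  7.1] M [-0.434  0.393 -0.036] gap 0.0102
```

>>> step_arm(rows=[[0, 0, 0, 0, 0, -0.01], [0, 0, 0, 0, 0, 0]])

```text
t: 18.33
eef_pos: [0.5621, 0.1437, 0.305]
eef_rot: [0.109, 0.994, -0.0, -0.0]
force: [-2.2, -1.6, 7.0]
finger_gap: 0.0098
gripper_force: 30.0
```

```bash
python3 -c "
from h import *
o,R=st()"
```

```text
t18.33 pos [562.1 143.7 305. ] xyaw 167.45 zaxis [-6.e-04 -4.e-04 -1.e+00] q [ 0.1   0.7  -0.64  1.73  0.52  0.89  0.59] F [-2.2 -1.6  7. ] M [-0.397  0.428 -0.039] gap 0.0098
```

Torque is still only plug friction; I'll continue until the home stop is felt.

>>> step_arm(rows=[[0, 0, 0, 0, 0, -0.008], [0, 0, 0, 0, 0, 0]])

```text
t: 18.5
eef_pos: [0.5621, 0.1437, 0.305]
eef_rot: [0.097, 0.995, -0.0, -0.0]
force: [-2.2, -2.2, 6.5]
finger_gap: 0.0099
gripper_force: 30.0
```

```bash
python3 -c "
from h import *
o,R=st()"
```

```text
t18.50 pos [562.1 143.7 305. ] xyaw 168.88 zaxis [-7.e-04 -5.e-04 -1.e+00] q [ 0.11  0.7  -0.65  1.73  0.53  0.89  0.61] F [-2.2 -2.2  6.5] M [-0.389  0.437 -0.067] gap 0.0099
```

>>> step_arm(rows=[[0, 0, 0, 0, 0, -0.008], [0, 0, 0, 0, 0, 0]])

```text
t: 18.67
eef_pos: [0.5621, 0.1437, 0.3049]
eef_rot: [0.084, 0.996, -0.0, -0.0]
force: [-2.8, -1.9, 6.2]
finger_gap: 0.0096
gripper_force: 30.0
```

```bash
python3 -c "
from h import *
o,R=st()"
```

```text
t18.67 pos [562.1 143.7 304.9] xyaw 170.32 zaxis [-7.e-04 -5.e-04 -1.e+00] q [ 0.11  0.7  -0.66  1.73  0.53  0.89  0.63] F [-2.8 -1.9  6.2] M [-0.381  0.484 -0.09 ] gap 0.0096
```

>>> step_arm(rows=[[0, 0, 0, 0, 0, -0.006], [0, 0, 0, 0, 0, 0]])

```text
t: 18.83
eef_pos: [0.5621, 0.1437, 0.305]
eef_rot: [0.075, 0.997, -0.0, -0.0]
force: [-1.5, -2.4, 6.7]
finger_gap: 0.01
gripper_force: 30.0
```

```bash
python3 -c "
from h import *
o,R=st()"
```

```text
t18.83 pos [562.1 143.7 305. ] xyaw 171.37 zaxis [-8.e-04 -5.e-04 -1.e+00] q [ 0.11  0.7  -0.66  1.73  0.54  0.89  0.64] F [-1.5 -2.4  6.7] M [-0.396  0.454 -0.071] gap 0.0100
```

>>> step_arm(rows=[[0, 0, 0, 0, 0, -0.006], [0, 0, 0, 0, 0, 0]])

```text
t: 19.0
eef_pos: [0.5621, 0.1437, 0.305]
eef_rot: [0.066, 0.998, -0.0, -0.0]
force: [-2.3, -2.0, 6.7]
finger_gap: 0.0096
gripper_force: 30.0
```

```bash
python3 -c "
from h import *
o,R=st()"
```

```text
t19.00 pos [562.1 143.7 305. ] xyaw 172.42 zaxis [-9.e-04 -4.e-04 -1.e+00] q [ 0.11  0.71 -0.67  1.73  0.54  0.89  0.66] F [-2.3 -2.   6.7] M [-0.39   0.449 -0.152] gap 0.0096
```

>>> step_arm(rows=[[0, 0, 0, 0, 0, -0.005], [0, 0, 0, 0, 0, 0]])

```text
t: 19.17
eef_pos: [0.5621, 0.1436, 0.305]
eef_rot: [0.059, 0.998, -0.0, -0.0]
force: [-2.9, -1.3, 6.1]
finger_gap: 0.0098
gripper_force: 30.0
```

```bash
python3 -c "
from h import *
o,R=st()"
```

```text
t19.17 pos [562.1 143.6 305. ] xyaw 173.29 zaxis [-9.e-04 -3.e-04 -1.e+00] q [ 0.12  0.71 -0.67  1.73  0.54  0.9   0.67] F [-2.9 -1.3  6.1] M [-0.408  0.45  -0.235] gap 0.0098
```

>>> step_arm(rows=[[0, 0, -0.0012, 0, 0, 0.025], [0, 0.0003, 0, 0, 0, 0.025], [0, 0, 0, 0, 0, 0]])

```text
t: 19.42
eef_pos: [0.5624, 0.1441, 0.305]
eef_rot: [0.137, 0.991, 0.0, 0.0]
force: [0.1, -0.8, 1.9]
finger_gap: 0.01
gripper_force: 30.0
```

```bash
python3 -c "
from h import *
o,R=st();go(R,o['eef_pos'],[.5623,.14385,.305],164.4)"
```

```text
t19.42 pos [562.4 144.1 305. ] xyaw 164.24 zaxis [ 3.e-04  5.e-04 -1.e+00] q [ 0.09  0.7  -0.63  1.73  0.51  0.88  0.54] F [ 0.1 -0.8  1.9] M [-0.087 -0.105 -0.02 ] gap 0.0100
shift [ 0.     -0.0006 -0.    ] turn [ 0.0002  0.0001 -0.0009]
```

Forces are near zero at the aligned pose, so I draw it gently.

>>> step_arm(rows=[[0, -0.0003, -0.002, 0, 0, 0], [0, 0, -0.002, 0, 0, 0], [0, 0, 0, 0, 0, 0]])

```text
t: 19.67
eef_pos: [0.5623, 0.144, 0.307]
eef_rot: [0.137, 0.991, 0.0, -0.0]
force: [0.4, -0.5, 0.0]
finger_gap: 0.0099
gripper_force: 30.0
```

>>> step_arm(rows=[[0, 0, -0.003, 0, 0, 0], [0, 0, -0.003, 0, 0, 0], [0, 0, 0, 0, 0, 0]])

```text
t: 19.92
eef_pos: [0.5624, 0.144, 0.3105]
eef_rot: [0.138, 0.99, 0.0, 0.0]
force: [0.3, -0.1, -0.3]
finger_gap: 0.0099
gripper_force: 30.0
```

```bash
python3 -c "
from h import *
o,R=st();go(R,o['eef_pos'],[.5623,.14385,.305],164.4)"
```

```text
t19.92 pos [562.4 144.  310.5] xyaw 164.11 zaxis [ 5.e-04  4.e-04 -1.e+00] q [ 0.1   0.69 -0.63  1.73  0.5   0.89  0.54] F [ 0.3 -0.1 -0.3] M [-0.018 -0.167 -0.065] gap 0.0099
shift [ 0.0001 -0.0004  0.011 ] turn [ 0.0002  0.0001 -0.0016]
```

>>> step_arm(rows=[[0, 0, -0.006, 0, 0, 0], [0, 0, -0.008, 0, 0, 0], [0, 0, -0.01, 0, 0, 0], [0, 0, -0.01, 0, 0, 0], [0, 0, 0, 0, 0, 0]])

```text
t: 20.33
eef_pos: [0.5626, 0.1443, 0.3287]
eef_rot: [0.138, 0.99, 0.001, 0.001]
force: [0.9, 0.2, -0.7]
finger_gap: 0.0099
gripper_force: 30.0
```

>>> step_arm(rows=[[0, 0, -0.04, 0, 0, 0], [0, 0, -0.06, 0, 0, 0], [0, 0, -0.056, 0, 0, 0], [0, 0, 0, 0, 0, -0.0388], [0, 0, 0, 0, 0, -0.0388]])

```text
t: 20.75
eef_pos: [0.5624, 0.1447, 0.4078]
eef_rot: [0.014, 1.0, 0.001, 0.002]
force: [-1.0, -0.3, -2.0]
finger_gap: 0.0098
gripper_force: 30.0
```

>>> step_arm(rows=[[0, 0, 0, 0, 0, -0.0388], [0, 0, 0, 0, 0, -0.0388], [0.0136, -0.0319, 0, 0, 0, 0], [0.0272, -0.0638, 0, 0, 0, 0], [0.0272, -0.0638, 0, 0, 0, 0]])

```text
t: 21.17
eef_pos: [0.5452, 0.0593, 0.4053]
eef_rot: [-0.106, 0.994, 0.001, 0.0]
force: [0.9, -1.1, -0.6]
finger_gap: 0.0097
gripper_force: 30.0
```

>>> step_arm(rows=[[0.0272, -0.0638, 0, 0, 0, 0], [0.0272, -0.0638, 0, 0, 0, 0], [0.0272, -0.0638, 0, 0, 0, 0], [0.0272, -0.0638, 0, 0, 0, 0], [0.0272, -0.0638, 0, 0, 0, 0]])

```text
t: 21.58
eef_pos: [0.5117, -0.1129, 0.4054]
eef_rot: [-0.105, 0.995, -0.0, 0.0]
force: [0.2, 0.5, -0.8]
finger_gap: 0.0097
gripper_force: 30.0
```

>>> step_arm(rows=[[0.0272, -0.0638, 0, 0, 0, 0], [0.0272, -0.0638, 0, 0, 0, 0], [0.0272, -0.0638, 0, 0, 0, 0], [0.0272, -0.0638, 0, 0, 0, 0], [0.0136, -0.0319, 0, 0, 0, 0]])

```text
t: 22.0
eef_pos: [0.4807, -0.2698, 0.4046]
eef_rot: [-0.101, 0.995, -0.001, -0.001]
force: [-0.2, -0.5, -0.9]
finger_gap: 0.0098
gripper_force: 30.0
```

>>> step_arm(rows=[[0, 0, 0, 0, 0, 0], [0, 0, 0, 0, 0, 0], [0, 0, 0, 0, 0, 0]])

```text
t: 22.25
eef_pos: [0.4826, -0.2628, 0.4055]
eef_rot: [-0.106, 0.994, 0.001, 0.0]
force: [0.5, 0.9, -0.7]
finger_gap: 0.01
gripper_force: 30.0
```

```bash
python3 -c "
from h import *
o,R,c=wristcap('w6');go(R,o['eef_pos'],[.4828,-.2647,.27],192.1)
a=c['color'][120:280,220:420,::-1];cv2.imwrite('pics/w6c.png',cv2.resize(a,(750,600),interpolation=cv2.INTER_CUBIC))"
```

```text
t22.25 pos [ 482.6 -262.8  405.5] xyaw -167.86 zaxis [ 7.0e-04  1.2e-03 -1.0e+00] q [ 1.    0.59 -0.87  1.7   0.5   1.09  1.76] F [ 0.5  0.9 -0.7] M [ 0.143 -0.182  0.05 ] gap 0.0100
shift [ 0.0007 -0.0041  0.2709] turn [0.0003 0.0003 0.0002]
```

View pics/w6c.png

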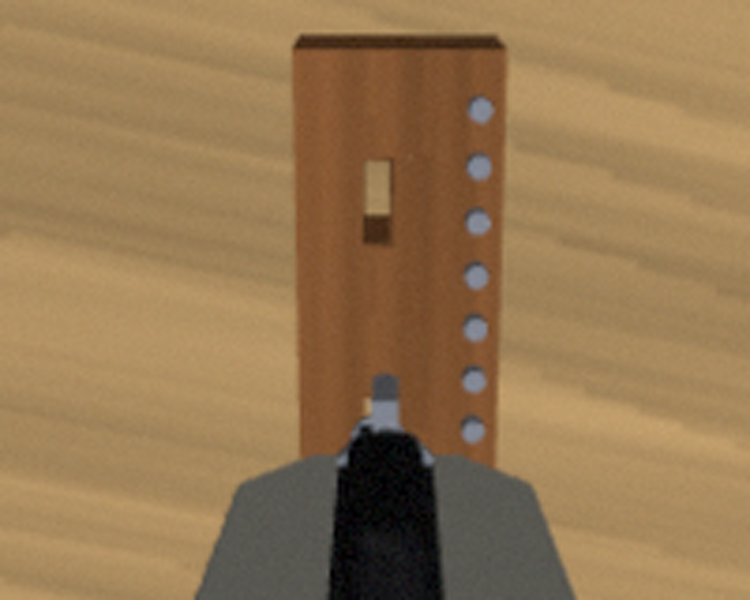

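The free near slot is visible at crop (377,200), and the key is still straight in the grip at (385,388).

>>> step_arm(rows=[[0.0006, -0.0038, 0.03, 0, 0, 0], [0, 0, 0.07, 0, 0, 0], [0, 0, 0.07, 0, 0, 0], [0, 0, 0.07, 0, 0, 0], [0, 0, 0.031, 0, 0, 0]])

```text
t: 22.72
eef_pos: [0.4816, -0.2642, 0.2662]
eef_rot: [-0.106, 0.994, 0.002, -0.002]
force: [-0.9, -0.4, -0.0]
finger_gap: 0.0096
gripper_force: 30.0
```

>>> step_arm(rows=[[0, 0, 0, 0, 0, 0], [0, 0, 0, 0, 0, 0], [0, 0, 0, 0, 0, 0]])

```text
t: 22.97
eef_pos: [0.4836, -0.2653, 0.2713]
eef_rot: [-0.106, 0.994, -0.0, 0.002]
force: [0.3, -0.3, -1.0]
finger_gap: 0.0099
gripper_force: 30.0
```

```bash
python3 -c "
from h import *
o,R=st();go(R,o['eef_pos'],[.4828,-.2647,.235],192.1)"
```

```text
t22.97 pos [ 483.6 -265.3  271.3] xyaw -167.88 zaxis [ 3.2e-03 -4.0e-04 -1.0e+00] q [ 0.92  0.74 -0.74  1.84  0.67  0.82  1.61] F [ 0.3 -0.3 -1. ] M [ 0.119 -0.202 -0.008] gap 0.0099
shift [0.0016 0.0015 0.0726] turn [-0.0004  0.001   0.0001]
```

>>> step_arm(rows=[[0, 0, 0, 0, 0, 0], [0, 0, 0, 0, 0, 0], [0, 0, 0, 0, 0, 0]])

```text
t: 23.22
eef_pos: [0.4828, -0.2663, 0.2709]
eef_rot: [-0.105, 0.995, -0.001, 0.001]
force: [-0.2, -0.2, 0.2]
finger_gap: 0.0099
gripper_force: 30.0
```

```bash
python3 -c "
from h import *
o,R=st();go(R,o['eef_pos'],[.4828,-.2647,.235],192.1)"
```

```text
t23.22 pos [ 482.8 -266.3  270.9] xyaw -168.00 zaxis [ 0.002  -0.0011 -1.    ] q [ 0.92  0.74 -0.74  1.84  0.67  0.82  1.61] F [-0.2 -0.2  0.2] M [ 0.117 -0.155 -0.059] gap 0.0099
shift [-0.0007  0.0033  0.0718] turn [-0.0005  0.0006 -0.0005]
```

>>> step_arm(rows=[[-0.0006, 0.0031, 0.01, -0.0004, 0.0006, -0.0004], [0, 0, 0, 0, 0, 0], [0, 0, 0, 0, 0, 0], [0, 0, 0, 0, 0, 0]])

```text
t: 23.55
eef_pos: [0.4824, -0.2647, 0.2645]
eef_rot: [-0.105, 0.994, 0.001, -0.001]
force: [-0.5, 0.1, 0.0]
finger_gap: 0.0101
gripper_force: 30.0
```

```bash
python3 -c "
from h import *
o,R=st();go(R,o['eef_pos'],[.4828,-.2647,.235],192.1)"
```

```text
t23.55 pos [ 482.4 -264.7  264.5] xyaw -167.91 zaxis [-0.0023  0.001  -1.    ] q [ 0.91  0.75 -0.73  1.85  0.68  0.81  1.6 ] F [-0.5  0.1  0. ] M [ 0.093 -0.176  0.069] gap 0.0101
shift [-0.001  -0.0002  0.0591] turn [ 0.0005 -0.0007 -0.0001]
```

>>> step_arm(rows=[[0, 0, 0.01, 0, 0, 0], [0, 0, 0, 0, 0, 0], [0, 0, 0, 0, 0, 0], [0, 0, 0, 0, 0, 0]])

```text
t: 23.88
eef_pos: [0.4824, -0.2647, 0.2595]
eef_rot: [-0.105, 0.994, 0.001, -0.001]
force: [0.7, 0.1, -0.4]
finger_gap: 0.0098
gripper_force: 30.0
```

```bash
python3 -c "
from h import *
o,R=st();go(R,o['eef_pos'],[.4828,-.2647,.235],192.1)"
```

```text
t23.88 pos [ 482.4 -264.7  259.5] xyaw -167.92 zaxis [-0.0022  0.0011 -1.    ] q [ 0.91  0.76 -0.73  1.85  0.69  0.8   1.6 ] F [ 0.7  0.1 -0.4] M [ 0.045 -0.129 -0.051] gap 0.0098
shift [-0.0009 -0.0002  0.0491] turn [ 0.0005 -0.0006 -0.0001]
```

>>> step_arm(rows=[[-0.0009, -0.0002, 0.004, 0.0005, -0.0006, 0], [0, 0, 0, 0, 0, 0], [0, 0, 0.005, 0, 0, 0], [0, 0, 0.004, 0, 0, 0], [0, 0, 0, 0, 0, 0]])

```text
t: 24.3
eef_pos: [0.4827, -0.2647, 0.2527]
eef_rot: [-0.105, 0.994, 0.0, -0.0]
force: [0.4, 0.2, -0.3]
finger_gap: 0.0098
gripper_force: 30.0
```

```bash
python3 -c "
from h import *
o,R=st();go(R,o['eef_pos'],[.4828,-.2647,.235],192.1)"
```

```text
t24.30 pos [ 482.7 -264.7  252.7] xyaw -167.92 zaxis [-7.e-04  0.e+00 -1.e+00] q [ 0.9   0.77 -0.72  1.86  0.7   0.79  1.59] F [ 0.4  0.2 -0.3] M [ 0.068 -0.099  0.01 ] gap 0.0098
shift [-0.0003 -0.      0.0354] turn [ 0.0001 -0.0002 -0.0001]
```

>>> step_arm(rows=[[0, 0, 0.005, 0, 0, 0], [0, 0, 0.005, 0, 0, 0], [0, 0, 0, 0, 0, 0]])

```text
t: 24.55
eef_pos: [0.4827, -0.2647, 0.2476]
eef_rot: [-0.105, 0.994, 0.0, -0.0]
force: [0.7, -0.3, -0.5]
finger_gap: 0.0097
gripper_force: 30.0
```

>>> step_arm(rows=[[0, 0, 0.006, 0, 0, 0], [0, 0, 0.006, 0, 0, 0], [0, 0, 0, 0, 0, 0]])

```text
t: 24.8
eef_pos: [0.4826, -0.2647, 0.2415]
eef_rot: [-0.105, 0.994, 0.0, -0.0]
force: [-0.5, 0.5, -0.5]
finger_gap: 0.0096
gripper_force: 30.0
```

>>> step_arm(rows=[[0, 0, 0.006, 0, 0, 0], [0, 0, 0.004, 0, 0, 0], [0, 0, 0, 0, 0, 0], [0, 0, 0, 0, 0, 0]])

```text
t: 25.13
eef_pos: [0.4828, -0.2647, 0.237]
eef_rot: [-0.105, 0.994, -0.0, -0.0]
force: [0.3, -0.5, -0.5]
finger_gap: 0.0098
gripper_force: 30.0
```

```bash
python3 -c "
from h import *
o,R=st();go(R,o['eef_pos'],[.4828,-.2647,.235],192.1)"
```

```text
t25.13 pos [ 482.8 -264.7  237. ] xyaw -167.91 zaxis [-1.e-04 -1.e-04 -1.e+00] q [ 0.89  0.79 -0.7   1.87  0.72  0.76  1.57] F [ 0.3 -0.5 -0.5] M [ 0.023 -0.157  0.007] gap 0.0098
shift [0.0001 0.0001 0.004 ] turn [-0.     -0.     -0.0001]
```

>>> step_arm(rows=[[0, 0, 0.002, 0, 0, 0], [0, 0, 0.0015, 0, 0, 0], [0, 0, 0, 0, 0, 0], [0, 0, 0, 0, 0, 0]])

```text
t: 25.47
eef_pos: [0.4828, -0.2647, 0.2354]
eef_rot: [-0.105, 0.994, -0.0, 0.0]
force: [-0.3, -0.3, -0.9]
finger_gap: 0.0098
gripper_force: 30.0
```

>>> step_arm(rows=[[0, 0, 0.0015, 0, 0, 0], [0, 0, 0, 0, 0, 0], [0, 0, 0, 0, 0, 0]])

```text
t: 25.72
eef_pos: [0.4829, -0.2647, 0.235]
eef_rot: [-0.105, 0.994, -0.0, 0.0]
force: [-0.3, -0.2, 3.2]
finger_gap: 0.0098
gripper_force: 30.0
```

>>> step_arm(rows=[[0, 0, -0.0006, 0, 0, 0], [0, 0, 0, 0, 0, 0], [0, 0, 0, 0, 0, 0], [0, 0, 0, 0, 0, 0], [0, 0, 0, 0, 0, 0]], claw=0.6)

```text
t: 26.13
eef_pos: [0.4828, -0.2647, 0.2349]
eef_rot: [-0.105, 0.994, -0.0, -0.0]
force: [0.2, 0.4, 0.0]
finger_gap: 0.0381
gripper_force: 0.0
```

>>> step_arm(rows=[[0, 0, 0, 0, 0, 0], [0, 0, 0, 0, 0, 0], [0, 0, 0, 0, 0, 0], [0, 0, 0, 0, 0, 0], [0, 0, 0, 0, 0, 0]])

```text
t: 26.55
eef_pos: [0.4829, -0.2648, 0.235]
eef_rot: [-0.105, 0.994, -0.0, 0.0]
force: [0.8, -0.4, 0.3]
finger_gap: 0.0713
gripper_force: 0.0
```

>>> step_arm(rows=[[0, 0, -0.01, 0, 0, 0], [0, 0, -0.02, 0, 0, 0], [0, 0, -0.05, 0, 0, 0], [0, 0, -0.07, 0, 0, 0], [0, 0, -0.07, 0, 0, 0]])

```text
t: 26.97
eef_pos: [0.4826, -0.2645, 0.3465]
eef_rot: [-0.106, 0.994, 0.0, -0.0]
force: [-0.0, -0.2, -0.2]
finger_gap: 0.0743
gripper_force: 0.0
```

>>> step_arm(rows=[[0, 0, -0.07, 0, 0, 0], [0, 0, 0, 0, 0, 0], [0, 0, 0, 0, 0, 0], [0, 0, 0, 0, 0, 0]])

```text
t: 27.3
eef_pos: [0.4824, -0.2647, 0.38]
eef_rot: [-0.105, 0.994, -0.0, -0.0]
force: [-0.6, -0.2, -0.3]
finger_gap: 0.0744
gripper_force: 0.0
```

```bash
python3 -c "
from h import *
o,R,c=wristcap('w7')
W=cloud(c);m=(W[...,2]>.072)&(W[...,2]<.095)&(abs(W[...,0]-.484)<.03)&(abs(W[...,1]+.264)<.03)
print(m.sum(),rect(W[m]),np.percentile(W[m][:,2],[10,50,90]))
from rig import r
s=r.capture('scene')['color'][100:320,140:480,::-1];cv2.imwrite('pics/s2.png',cv2.resize(s,(780,505),interpolation=cv2.INTER_CUBIC))"
```

```text
t27.30 pos [ 482.4 -264.7  380. ] xyaw -167.92 zaxis [-6.e-04 -8.e-04 -1.e+00] q [ 0.99  0.61 -0.85  1.73  0.53  1.04  1.73] F [-0.6 -0.2 -0.3] M [ 0.073 -0.108  0.022] gap 0.0744
435 (array([ 483.6, -264.4]), array([29.4,  9.9]), 12.148783683776855) [0.0790615  0.08128844 0.08235722]
```

View pics/s2.png

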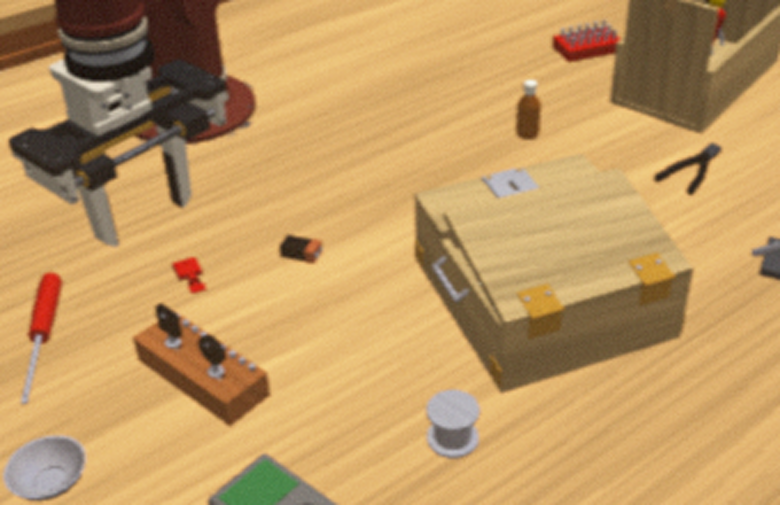

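The picture shows the key seated in the block at (168,322) at the same height as before. The lid is ajar at (450,220), the lock is empty, and the other things are undisturbed.

```bash
python3 -c "
from rig import r
print(r.sign_off())"
```

```text
the job is handed in; nothing more can be done
None
```

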